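Warm a jar in the lidded jar warmer

TASK

Warm up the brown jar with the blue cap: lift the lid off the electric jar warmer by its knob and lay it right way up in the middle of the round cork mat, stand the jar upright inside the warmer, and then put the lid back on so that it sits level and fully home. After that start the timer on the warmer's sloping panel: turn its dial clockwise past the orange mark, then back to point at the green mark. Do not drop the lid or the jar, and leave the other things where they are.

Things in the scene. Friction and masses are not known exactly. Their poses are not given: they have to be found in the camera images.
- warmer: Electric jar warmer, fixed: a round white tub and, to its right, a dark wedge-shaped timer console (137 mm wide, 161 deep, 22 mm high in front, 95 at the back) whose panel slopes 25 degrees, falling to the front. Origin at worktop height, z up, -x to the front (robot's side), y to its left. In this frame the tub's axis is at x 0, y 62 mm; the dial's axis meets the panel at x 12, y -98, z 66 mm.
- warmer_mouth (a point): Centre of the tub's open mouth, on its axis at rim height (135 mm above the worktop). Tub: outer diameter 176 mm, inner 164, inner floor 25 mm above the worktop. Axes as the warmer's.
- lid_knob (a point): Loose steel lid, 184 mm wide, 0.3 kg. Point: centre of its black round knob (36 mm wide, 27 high), on the lid's axis, z up. Below this point: dome 25 mm, flange's underside 40 mm, flat bottom of the tapered plug (152 to 136 mm wide) 50 mm. On the warmer the flange rests on the rim, plug inside (point 175 mm above worktop); on the cork mat it stands on the plug (point 62 mm above worktop).
- cork_mat: Round cork mat, diameter 170 mm, 12 mm thick, fixed to the worktop. Origin: centre of its underside.
- jar_mid (a point): Brown jar with a ribbed blue cap, 47 mm diameter, 88 mm high, about 0.2 kg, standing loose on the worktop; the point is on its axis half-way up (44 mm), z up.
- timer (a joint): Dial angle, rad, growing as it is turned clockwise (seen looking down on the panel); range 0 to 1.6. 0: white pointer to the lower left; 0.60, green mark: pointer level to the left, at the tub; 1.10, orange mark: pointer to the upper left. It starts near 0, turns with slight friction (0.04 N m) and stays where it is left.
- dial_grip (a point): Point on the timer dial's turning axis, 26 mm above the sloping panel. Black grip bar 56 mm long, 15 thick, from 7 to 36 mm above the panel, on a disc 58 mm wide, 7 high. Axes turn with the dial: z is the turning axis, square out of the panel, 25 degrees from vertical, leaning to the front; x along the bar to the pointer's end; y across the bar.
- honey_mid (a point): Honey jar with a dark cap, 65 mm diameter, 86 mm high, a bystander; point half-way up on its axis.
- salt_mid (a point): Salt shaker, 44 mm diameter, 90 mm high, a bystander; point half-way up on its axis.
- tin_mid (a point): Small food tin, 57 mm diameter, 72 mm high, a bystander; point half-way up on its axis.
- cup_mid (a point): Grey tumbler, 74 mm diameter, 98 mm high, a bystander; point half-way up on its axis.
Mind the look-alikes: they are no part of the job. Leave any pink, red or yellow look-alike of the part that bears jar_mid alone.

How it is judged:
By the outcome, as a careful person would: the job done as asked, in the order asked, and still so for the second after the job is handed in, with the robot touching nothing.
It also fails if it takes over 72 s, if anything falls off the work surface, if the arm or the gripper's body presses on something with over 40 N, if the wrist force passes 120 N, or if a joint passes its speed limit or range.

ROBOT

A 7-joint arm with a two-finger parallel gripper is mounted at the origin on the work surface; the furniture and walls round the work are solid. World frame = base frame: x ahead of the robot, y to its left, z up, the work surface at z = 0. Lengths are in m, angles in rad, forces in N, time in s.
With the tool pointing down it reaches from about 0.35 to 0.9 m from the base axis. Payload 7.2 kg.
Tool frame: the origin (TCP) lies at the very end of the fingers, on their centre line; the grasp point (between the pads) lies 19 mm behind it; z points along the fingers, x is the direction in which the jaws open and shut, and the axes are right-handed (so a half turn about z gives the same grasp; the last joint's range is limited). The gripper opens to 85 mm and grips with 20 to 120 N. Pads are 22 mm wide; open, the fingers measure 114 mm over their backs; the gripper's body (76 mm by 85 mm) begins 54 mm behind the grasp point. The pads swing forward as they close: fully open they stand 13 mm farther back than shut.
Start: joints at [1.078, 0.411, -0.013, 1.596, 0.006, 1.134, -0.082], TCP at [0.258, -0.569, 0.205] pointing down, gripper open.
Joint ranges: [-2.95, 2.95], [-0.29, 1.99], [-1.47, 1.44], [0.14, 2.54], [-1.03, 4.17], [0.13, 1.85], [-2.86, 2.86]. Speed limits (rad/s): [2.39, 2.39, 3.01, 3.01, 3.14, 3.14, 3.14].

INTERFACE

Orientations are given as [roll, pitch, yaw] about the fixed x, y, z axes, in that order (R = Rz(yaw) Ry(pitch) Rx(roll)).
In Python, from rig import robot, eyes, workorder gives the robot as it stands.
- The arm moves only by the tool move_arm, never from a script. Its argument "rows" is a list of rows, each an object with "angular": the turn, a rotation vector about the world's x, y, z in degrees, a list of three; "linear": the shift along the world's x, y, z in mm, a list of three; "fingers": the opening, from 0 (shut) to 1 (fully open). In form: [{"angular": [wx, wy, wz], "linear": [x, y, z], "fingers": fingers}, ...]. A call has 1 to 5 rows; each row is the pose to reach, as a shift and turn from the pose measured when the call began; what a row does not reach only later rows make up. A row lasts 1/8 s, in which the tool goes at most 62.5 mm and 10.7 degrees, less where a joint would pass 70% of its speed; a pose out of reach is approached as far as the arm can. A call with a gripper value outside its range is refused whole. The fingers move at their own pace and stop on an object; "newtons" is the grip in N (left out, the last holds). Time passes only in rows, so rows that repeat a pose let the fingers close. It gives the time, the measured TCP pose, the force and the opening at its end, in the units of the state.
- robot.get_state(): the state, without advancing time (a new reading comes with each control period).
- eyes.grab_frame(name): name is "side" or "top" or "wrist"; returns a dict with "image" (400x640x3 uint8, red, green, blue), "range_z" (400x640 float32, m along the optical axis (not along the pixel's ray), 0 where there is no reading), "fx", "fy", "cx", "cy" (pixels), "eye" and "orientation" of the camera in the world. Camera axes: x right, y down, z forward; pixel columns grow to the right and rows downward; lengths in m; the calibration is good to about 2 mm. A picture is of the moment at which its call begins.
- workorder.sign_off(): hands the job in, once; it reports no verdict.
Trained networks look in a picture, given as the dict that the camera call returned (one of the last four; its "shot" number tells which), for a name from the list of things; names that differ only in an ending like _2 or _b are one class to them, and where a whole thing is asked for, a point or a joint stands for the part that bears it (a point fixed in the world has none). Each returns a list of dicts, best first, with "score" (0 to 1); they miss things now and then, are a little off and sometimes report something else, mostly with a low value. They report only what shows in the picture. A call takes as long as a camera call. They do not tell look-alikes from the thing itself.
- eyes.cut_out(picture, thing): "pixels" (400x640 bool, what is visible of it) and "extent" ([left, top, right, bottom] in pixels, round what is visible of it).
- eyes.place_of(picture, thing): "xy" ([column, row] in pixels: a listed point, or the origin of a listed thing).
The state is a dict: "clock": time; "q": joint angles; "joint_vel": joint speeds; "effort": joint torques, N m; "ee_pos": TCP position; "ee_rot": TCP orientation; "force": force on the tool from outside, world axes, zero at the start; "torque": the same for the moment, N m; "width": finger opening in m.
Only numpy, scipy, OpenCV 4.12 (cv2) and the standard library are available. Lean on these libraries where they do the work, as an engineer would, in place of code of your own. Each camera call takes 0.05 s, during which the arm holds its last target.

## Working session

There is one attempt and no reset: what is moved stays moved. The work goes in short steps, Python scripts to look and compute and a tool call to move; the robot and the scene stay as the last step left them, time stands still between calls to the robot, and variables do not carry over. Pictures are saved under pics/ and viewed, and the job is handed in when it is done.

Besides the shell and the picture viewer there is one more tool, called after "Emit:" as name(argument=value, ...) on one line, values as JSON. move_arm: Moves the arm, as the interface text tells. Its arguments: {"type":"object","properties":{"rows":{"type":"array"},"newtons":{"type":"number"}},"required":["rows"]}

```bash
ls; mkdir -p pics; cat > h.py <<'E'
import numpy as np, cv2
from scipy.spatial.transform import Rotation as R
from rig import robot, eyes, workorder
def rot(o):
    o=np.array(o)
    if o.shape==(3,3): return o
    if o.shape==(4,): return R.from_quat(o).as_matrix()
    return R.from_euler('xyz',o).as_matrix()
def world(f,u,v,z=None):
    """z: depth along axis"""
    p=np.array([(u-f['cx'])/f['fx']*z,(v-f['cy'])/f['fy']*z,z])
    return rot(f['orientation'])@p+np.array(f['eye'])
def onplane(f,u,v,h):
    d=rot(f['orientation'])@np.array([(u-f['cx'])/f['fx'],(v-f['cy'])/f['fy'],1])
    e=np.array(f['eye']); return e+d*(h-e[2])/d[2]
def cloud(f,mask=None):
    Z=f['range_z']; v,u=np.nonzero((Z>0) if mask is None else (mask&(Z>0)))
    z=Z[v,u]; p=np.stack([(u-f['cx'])/f['fx']*z,(v-f['cy'])/f['fy']*z,z],1)
    return p@rot(f['orientation']).T+np.array(f['eye'])
def proj(f,P):
    p=rot(f['orientation']).T@(np.array(P)-np.array(f['eye'])); return p[0]/p[2]*f['fx']+f['cx'],p[1]/p[2]*f['fy']+f['cy']
def save(f,n): cv2.imwrite('pics/'+n+'.png',f['image'][:,:,::-1])
E
python3 - <<'E'
from h import *
s=robot.get_state(); print(s)
for n in ['side','top','wrist']:
    f=eyes.grab_frame(n); save(f,n+'0'); print(n,f['eye'],f['orientation'],f['fx'],f['cx'],f['cy'],f['shot'])
E
```

```text
pics
{'clock': 0.0, 'q': array([ 1.07778841,  0.41189265, -0.01270716,  1.59704118,  0.00559271,
        1.13432924, -0.08217814]), 'joint_vel': array([ 0.0006757 ,  0.00039925, -0.0015531 , -0.00049968,  0.00045618,
       -0.00134332,  0.00024987]), 'effort': array([-4.04572775e-04, -6.00616479e+01,  6.81942366e-01, -2.99412990e+01,
        1.39566336e-02,  1.05971188e-02, -2.15118513e-05]), 'ee_pos': array([ 0.25732349, -0.56896858,  0.20385884]), 'ee_rot': array([ 3.14148099e+00,  1.63107889e-03, -1.14594956e+00]), 'force': array([-0.42360288,  0.28988311,  0.242213  ]), 'torque': array([-0.01413699,  0.05297516,  0.02162519]), 'width': 0.08534740096297114}
side [-0.15269871 -0.72951704  0.96014892] [-2.27967922 -0.00717092 -0.71782217] 410.44906734282415 319.3258984550424 204.45496597532778 1
top [0.38185455 0.00999095 1.74844466] [-3.0890105  -0.01870866 -1.59295127] 488.4884274074765 327.5492545764799 204.56703571943527 2
wrist [ 0.33269121 -0.5349676   0.37319761] [ 2.81214849e+00  1.64258368e-03 -1.14607629e+00] 298.23933252443595 327.8521724192898 202.25050660971897 3
```

View pics/side0.png

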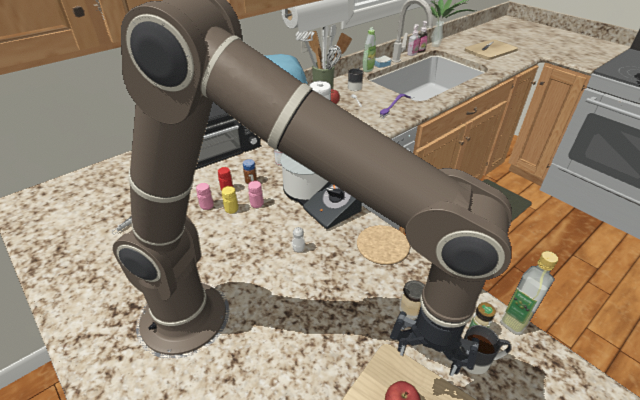

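View pics/top0.png

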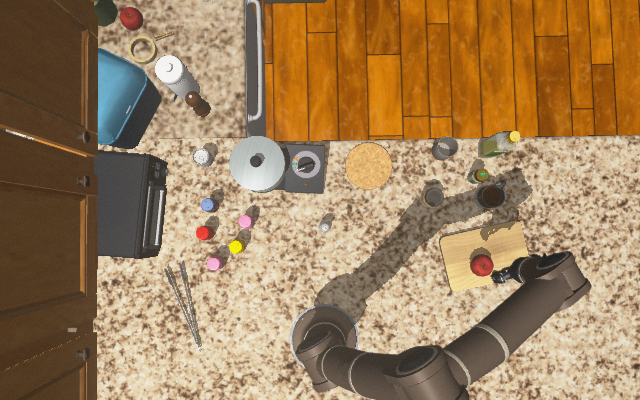

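```bash
python3 - <<'E'
from h import *
hs=dict(warmer=0,warmer_mouth=.135,lid_knob=.175,cork_mat=0,jar_mid=.044,dial_grip=.09,honey_mid=.043,salt_mid=.045,tin_mid=.036,cup_mid=.049)
for n in ['top','side']:
    f=eyes.grab_frame(n)
    for k,h in hs.items():
        for r in eyes.place_of(f,k)[:4]:
            print(n,k,round(r['score'],2),np.round(r['xy'],1),np.round(onplane(f,*r['xy'],h),4))
E
```

```text
top lid_knob 0.88 [255.1 159.1] [0.6161 0.2097 0.175 ]
top cork_mat 0.63 [366.  164.9] [ 0.6134 -0.1666  0.    ]
top jar_mid 0.71 [216.1 262.5] [0.2784 0.366  0.044 ]
top jar_mid 0.68 [238.1 248.5] [0.325  0.2895 0.044 ]
top jar_mid 0.54 [212.2 203.5] [0.4831 0.3774 0.044 ]
top jar_mid 0.5 [206.1 230.6] [0.3894 0.3994 0.044 ]
top dial_grip 0.54 [303.8 164.8] [0.606 0.055 0.09 ]
top honey_mid 0.83 [429.1 199. ] [ 0.4829 -0.381   0.043 ]
top salt_mid 0.49 [323.3 226. ] [ 0.3964 -0.0074  0.045 ]
top tin_mid 0.54 [202.3 157.2] [0.6471 0.4121 0.036 ]
top cup_mid 0.7 [445.7 148.1] [ 0.6609 -0.4443  0.049 ]
side warmer 0.9 [317.4 196.9] [0.6116 0.146  0.    ]
side warmer 0.37 [294.8 239.1] [0.4136 0.0305 0.    ]
side warmer 0.3 [383.2 245.5] [ 0.6115 -0.1779  0.    ]
side lid_knob 0.62 [306.6 147.3] [0.6224 0.2174 0.175 ]
side cork_mat 0.55 [381.8 245.7] [ 0.6074 -0.1756  0.    ]
side cork_mat 0.23 [315.5 195.8] [0.6104 0.1554 0.    ]
side jar_mid 0.86 [202.1 196.3] [0.2725 0.3711 0.044 ]
side jar_mid 0.8 [246.8 169.9] [0.4786 0.4018 0.044 ]
side jar_mid 0.78 [258.  191.5] [0.4361 0.2661 0.044 ]
side jar_mid 0.66 [226.1 179.9] [0.3861 0.3986 0.044 ]
side dial_grip 0.75 [335.1 193.2] [0.598  0.0399 0.09  ]
side honey_mid 0.8 [411.1 295.3] [ 0.4951 -0.3791  0.043 ]
side tin_mid 0.6 [283.1 157.7] [0.6398 0.3874 0.036 ]
```

The top view shows the lid and knob at (257,160), the dial at (305,164), the mat at (368,165) and the blue cap at (208,204). Look-alikes stand near the jar, with pink at (245,221) and red at (204,232). Next I'll refine these with depth.

```bash
python3 - <<'E'
from h import *
f=eyes.grab_frame('top')
C=cloud(f)
def mec(P): 
    (c,r)=cv2.minEnclosingCircle(P[:,:2].astype(np.float32)); return np.round(c,4),round(r,4)
def sel(c,r,lo,hi): return C[(np.hypot(C[:,0]-c[0],C[:,1]-c[1])<r)&(C[:,2]>lo)&(C[:,2]<hi)]
for nm,c,r,lo,hi in [('knob',(.616,.21),.05,.165,.2),('lid',(.616,.21),.12,.13,.2),('mat',(.613,-.167),.11,.006,.03),('jarcap',(.483,.377),.045,.075,.12),('jar',(.483,.377),.05,.01,.12),('dialtop',(.606,.055),.05,.07,.15),
 ('pink',(.43,.265),.05,.03,.12),('red',(.389,.399),.05,.03,.12),('tin',(.647,.412),.06,.03,.12),('salt',(.396,-.007),.04,.03,.12)]:
    P=sel(c,r,lo,hi)
    if len(P)<4: print(nm,len(P)); continue
    print(nm,len(P),mec(P),'med',np.round(np.median(P,0),4),'min',np.round(P.min(0),3),'max',np.round(P.max(0),3))
# color mask
hsv=cv2.cvtColor(f['image'],cv2.COLOR_RGB2HSV)
for nm,(u0,v0,u1,v1) in dict(cap=(195,190,222,218)).items():
    m=np.zeros((400,640),bool); m[v0:v1,u0:u1]=1
    m&=(hsv[:,:,0]>105)&(hsv[:,:,0]<130)&(hsv[:,:,1]>90)
    v,u=np.nonzero(m); print(nm,len(u),u.mean(),v.mean(),onplane(f,u.mean(),v.mean(),.088), np.median(cloud(f,m),0))
# console yaw: console edges
P=sel((.6,.06),.12,.015,.1); P=P[P[:,1]<.125]
print(cv2.minAreaRect((P[:,:2]*1000).astype(np.float32)))
m=cv2.resize(f['image'][120:280,180:400],None,fx=3.5,fy=3.5,interpolation=cv2.INTER_CUBIC); cv2.imwrite('pics/topz.png',m[:,:,::-1])
g=eyes.grab_frame('side')
m=cv2.resize(g['image'][130:270,180:420],None,fx=3.3,fy=3.3,interpolation=cv2.INTER_CUBIC); cv2.imwrite('pics/sidez.png',m[:,:,::-1])
E
```

```text
knob 100 (array([0.61  , 0.2089]), 0.0182) med [0.6083 0.2083 0.1856] min [0.592 0.193 0.169] max [0.625 0.225 0.194]
lid 2391 (array([0.6095, 0.2095]), 0.092) med [0.6071 0.2075 0.1441] min [0.519 0.119 0.13 ] max [0.7   0.301 0.194]
mat 1634 (array([ 0.612 , -0.1677]), 0.1091) med [ 0.6098 -0.1724  0.0118] min [ 0.508 -0.274  0.006] max [ 0.699 -0.062  0.029]
jarcap 148 (array([0.4783, 0.3865]), 0.0236) med [0.4789 0.3848 0.0874] min [0.456 0.364 0.075] max [0.5   0.409 0.103]
jar 211 (array([0.4778, 0.3834]), 0.0358) med [0.4768 0.3787 0.0845] min [0.448 0.35  0.011] max [0.508 0.409 0.103]
dialtop 350 (array([0.6192, 0.0509]), 0.0461) med [0.6244 0.0539 0.0816] min [0.585 0.006 0.07 ] max [0.655 0.096 0.109]
pink 176 (array([0.4192, 0.2593]), 0.0247) med [0.4187 0.2549 0.0858] min [0.395 0.235 0.031] max [0.444 0.282 0.096]
red 193 (array([0.3825, 0.4027]), 0.0245) med [0.3818 0.3967 0.0859] min [0.36  0.378 0.035] max [0.405 0.425 0.096]
tin 263 (array([0.6468, 0.4101]), 0.0298) med [0.6435 0.4073 0.068 ] min [0.617 0.381 0.031] max [0.674 0.438 0.08 ]
salt 115 (array([ 0.3947, -0.0082]), 0.0213) med [ 0.3933 -0.0091  0.081 ] min [ 0.375 -0.027  0.032] max [0.414 0.011 0.096]
cap 8 207.125 204.375 [0.4778425  0.38506128 0.088     ] [0.47751594 0.38664208 0.08717066]
((597.8787231445312, 55.276206970214844), (136.78689575195312, 161.7094268798828), 86.61273193359375)
```

View pics/topz.png

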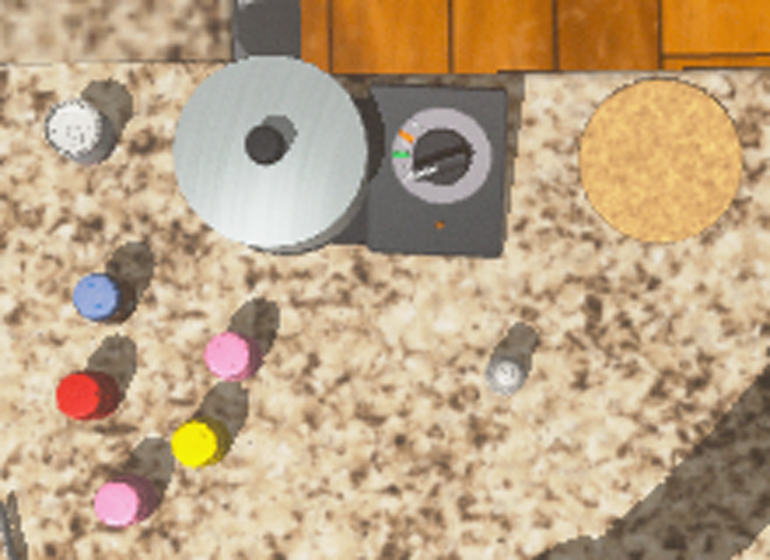

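View pics/sidez.png

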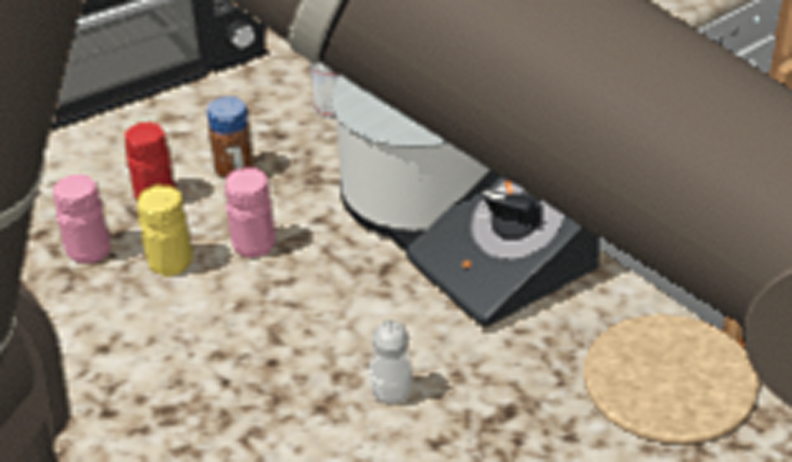

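Emit:
move_arm(rows=[{"angular":[0,0,0],"linear":[0,0,50],"fingers":1},{"angular":[0,0,6],"linear":[20,45,90],"fingers":1},{"angular":[0,0,13],"linear":[45,100,110],"fingers":1},{"angular":[0,0,20],"linear":[70,155,110],"fingers":1},{"angular":[0,0,27],"linear":[95,210,110],"fingers":1}])

```text
clock: 1.98
ee_pos: [0.3534, -0.3576, 0.3153]
ee_rot: [3.141, -0.002, -0.671]
force: [0.7, 0.2, 0.4]
width: 0.085
```

```bash
python3 - <<'E'
from h import *
s=robot.get_state(); print(s['clock'],s['ee_pos'],s['ee_rot'],s['q'])
f=eyes.grab_frame('top'); C=cloud(f)
hsv=cv2.cvtColor(f['image'],cv2.COLOR_RGB2HSV)
m=np.zeros((400,640),np.uint8); m[130:200,335:400]=1
ok=(hsv[:,:,0]>8)&(hsv[:,:,0]<25)&(hsv[:,:,1]>85)&(hsv[:,:,2]>140); ok[:141]=False
mm=(m&ok).astype(np.uint8); mm=cv2.morphologyEx(mm,cv2.MORPH_OPEN,np.ones((3,3)))
n,l,st,c=cv2.connectedComponentsWithStats(mm); i=1+st[1:,4].argmax(); print(st[i],c[i],onplane(f,*c[i],.012))
r=eyes.cut_out(f,'cork_mat')
for a in r[:2]:
    v,u=np.nonzero(a['pixels']); print(a['score'],a['extent'],onplane(f,u.mean(),v.mean(),.012))
    e=a['extent']; print(onplane(f,(e[0]+e[2])/2,(e[1]+e[3])/2,.012))
E
```

```text
1.975 [ 0.35335151 -0.35760751  0.31532853] [ 3.14140372e+00 -1.52167887e-03 -6.70662146e-01] [ 0.87488792  0.13092612 -0.20188897  1.71137102  0.02735773  1.30049867
 -0.00324814]
[ 344  143   54   47 1839] [369.18814573 165.38607939] [ 0.60983253 -0.1767352   0.012     ]
0.81 [344.5, 142.9, 391.7, 188.8] [ 0.61004595 -0.17336499  0.012     ]
[ 0.60823927 -0.17278808  0.012     ]
```

Emit:
move_arm(rows=[{"angular":[0,0,6],"linear":[25,56,0],"fingers":1},{"angular":[0,0,12],"linear":[50,112,0],"fingers":1},{"angular":[0,0,18],"linear":[75,168,0],"fingers":1},{"angular":[0,0,24],"linear":[100,224,0],"fingers":1},{"angular":[0,0,30],"linear":[125,280,0],"fingers":1}])

```text
clock: 2.7
ee_pos: [0.4814, -0.0732, 0.316]
ee_rot: [-3.14, -0.002, -0.137]
force: [0.4, -1.4, 0.1]
width: 0.0855
```

Emit:
move_arm(rows=[{"angular":[0,0,3],"linear":[26,56,0],"fingers":1},{"angular":[0,0,6],"linear":[52,112,0],"fingers":1},{"angular":[0,0,8.4],"linear":[78,168,0],"fingers":1},{"angular":[0,0,8.4],"linear":[104,224,0],"fingers":1},{"angular":[0,0,8.4],"linear":[132,285,0],"fingers":1}])

```text
clock: 3.32
ee_pos: [0.6127, 0.2084, 0.3158]
ee_rot: [-3.14, -0.003, 0.008]
force: [1.3, 0.2, 1.0]
width: 0.0855
```

```bash
python3 - <<'E'
from h import *
s=robot.get_state(); print(s['clock'],s['ee_pos'],s['ee_rot'],s['q'],s['joint_vel'])
f=eyes.grab_frame('wrist'); save(f,'w1'); C=cloud(f)
for r in eyes.place_of(f,'lid_knob')[:2]: print(r, onplane(f,*r['xy'],.175))
P=C[(np.hypot(C[:,0]-.61,C[:,1]-.209)<.06)&(C[:,2]>.168)&(C[:,2]<.2)]
print(len(P),cv2.minEnclosingCircle(P[:,:2].astype(np.float32)),np.median(P,0),P.min(0),P.max(0))
T=P[P[:,2]>.183]; print(len(T),cv2.minEnclosingCircle(T[:,:2].astype(np.float32)),T.mean(0))
E
```

```text
3.325 [0.61272933 0.20836436 0.31584655] [-3.14021656e+00 -2.56149589e-03  7.74835075e-03] [ 0.01705034  0.45661046 -0.63844387  1.34472199  0.26906405  1.42354396
 -0.60245472] [-0.87090614  0.63938879  0.01981152 -0.87676978  0.35502777  0.32441826
 -0.70721169]
{'xy': [326.8, 183.3], 'score': 0.58} [0.61126842 0.20740881 0.175     ]
941 ((0.6092634797096252, 0.21033543348312378), 0.017961779609322548) [0.60935639 0.21298623 0.18642703] [0.59150935 0.19333443 0.16804844] [0.62643085 0.22816783 0.18920751]
828 ((0.6090582609176636, 0.2102261781692505), 0.01762581616640091) [0.60926109 0.21115748 0.18635495]
```

View pics/w1.png

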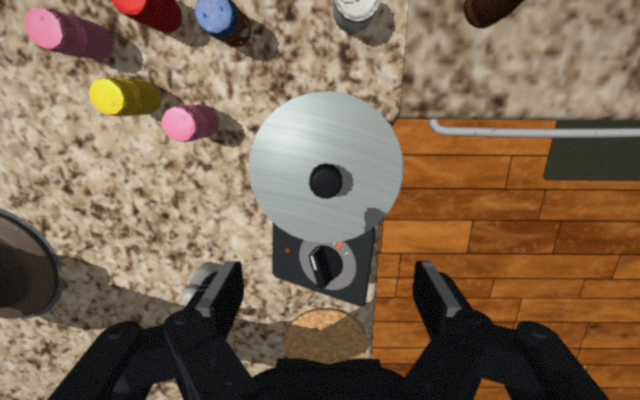

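The knob shows at (326,181), which gives (0.609, 0.210). Its top is about 0.187, which agrees with the stated sizes. Descending.

Emit:
move_arm(rows=[{"angular":[0,0,0],"linear":[-4,2,-50],"fingers":1},{"angular":[0,0,0],"linear":[-4,2,-100],"fingers":1},{"angular":[0,0,0],"linear":[-4,2,-140],"fingers":1},{"angular":[0,0,0],"linear":[-4,2,-157],"fingers":1},{"angular":[0,0,0],"linear":[-4,2,-157],"fingers":1}])

```text
clock: 4.05
ee_pos: [0.6071, 0.2166, 0.1566]
ee_rot: [-3.136, 0.002, 0.017]
force: [0.9, 0.3, 0.7]
width: 0.0854
```

Emit:
move_arm(newtons=50, rows=[{"angular":[0,0,0],"linear":[0,0,0],"fingers":0},{"angular":[0,0,0],"linear":[0,0,0],"fingers":0},{"angular":[0,0,0],"linear":[0,0,0],"fingers":0},{"angular":[0,0,0],"linear":[0,0,0],"fingers":0}])

```text
clock: 4.55
ee_pos: [0.6103, 0.2175, 0.1608]
ee_rot: [-3.134, -0.006, 0.016]
force: [-0.1, -1.5, 15.3]
width: 0.0123
```

```bash
python3 - <<'E'
from h import *
s=robot.get_state(); print(s['clock'],s['ee_pos'],s['ee_rot'],s['width'],s['force'])
for n in ['wrist','side','top']:
    f=eyes.grab_frame(n); save(f,n+'2')
    if n=='side': cv2.imwrite('pics/side2.png',cv2.resize(f['image'][100:250,220:440],None,fx=3.5,fy=3.5)[:,:,::-1])
    if n=='top': 
        cv2.imwrite('pics/top2.png',cv2.resize(f['image'][100:250,180:400],None,fx=3.5,fy=3.5)[:,:,::-1])
        C=cloud(f)
        P=C[(np.hypot(C[:,0]-.61,C[:,1]-.21)<.12)&(C[:,2]>.13)&(C[:,2]<.15)]; print(P.min(0),P.max(0))
E
```

```text
4.55 [0.61034924 0.21746895 0.16078712] [-3.13372955 -0.00604115  0.01597744] 0.01233583622092179 [-0.14919865 -1.52091186 15.28704289]
[0.52221415 0.11878453 0.13023213] [0.69901213 0.29844945 0.14993474]
```

View pics/wrist2.png

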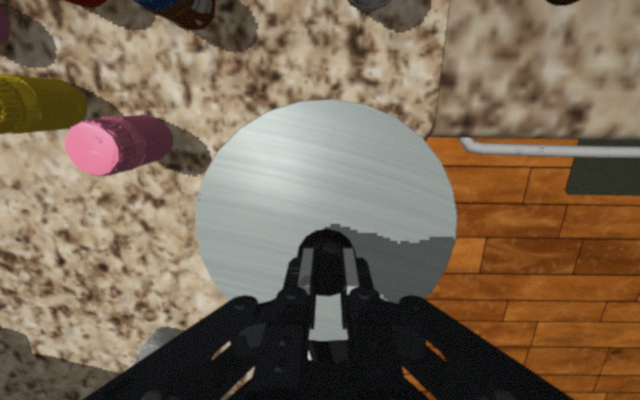

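View pics/side2.png

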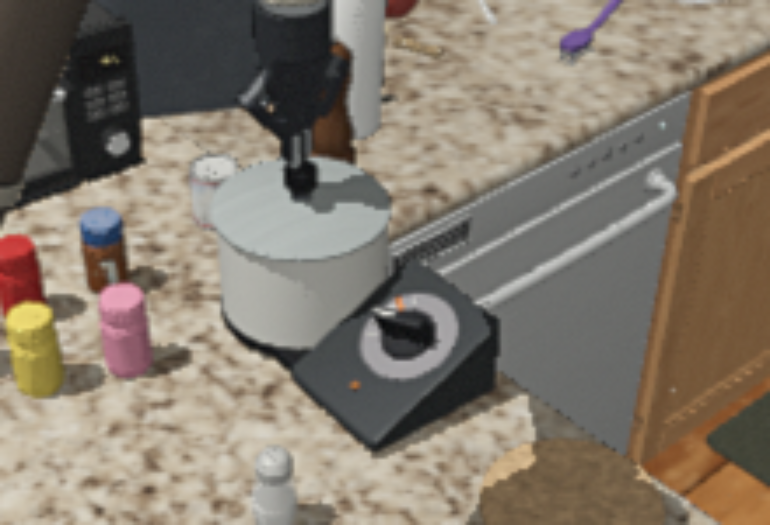

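View pics/top2.png

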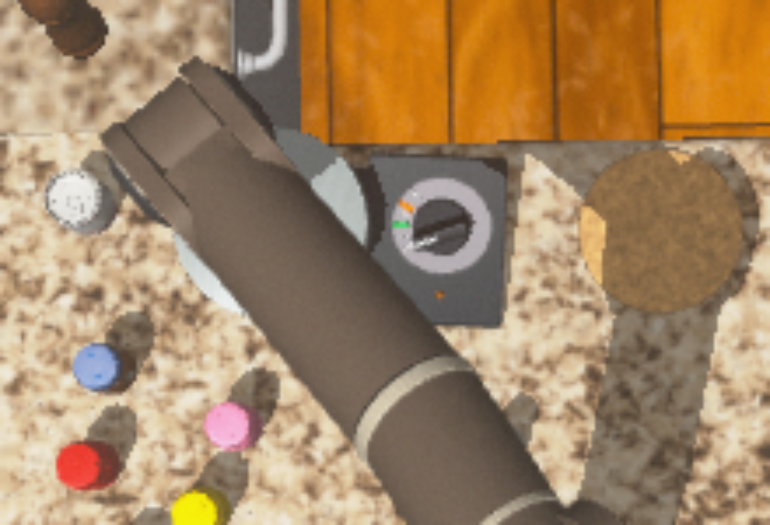

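```bash
python3 - <<'E'
from h import *
for n,sc,a in [('side',8,(140,190,275,335)),('wrist',4,(200,350,250,410))]:
    f=eyes.grab_frame(n)
    im=cv2.resize(f['image'][a[0]:a[1],a[2]:a[3]],None,fx=sc,fy=sc,interpolation=cv2.INTER_CUBIC)
    for P,c in [((.6103,.2175,.1608),(255,0,0)),((.6103,.2175,.18),(255,255,0)),((.609,.210,.1885),(0,255,0)),((.609,.210,.1615),(0,0,255))]:
        u,v=proj(f,P); print(n,P,u,v); cv2.circle(im,(int((u-a[2]+.5)*sc),int((v-a[0]+.5)*sc)),5,c,-1)
    cv2.imwrite('pics/z3%s.png'%n,im[:,:,::-1])
s=robot.get_state(); print(s['clock'],s['width'],s['ee_pos'],s['force'])
E
```

```text
side (0.6103, 0.2175, 0.1608) 303.98813470020116 151.93906257683713
side (0.6103, 0.2175, 0.18) 303.89360064827343 147.29709648642347
side (0.609, 0.21, 0.1885) 304.9407455516949 146.24124535659425
side (0.609, 0.21, 0.1615) 305.06137511063673 152.80633443820176
wrist (0.6103, 0.2175, 0.1608) 331.180520115703 241.46205868338507
wrist (0.6103, 0.2175, 0.18) 331.71646214592494 256.4278116055367
wrist (0.609, 0.21, 0.1885) 329.3284526405542 276.207702226022
wrist (0.609, 0.21, 0.1615) 328.90550675319224 252.6680008836686
4.8 0.00022454989732843217 [0.60906335 0.21785837 0.16053209] [-1.24848139 -2.06512713 16.25062432]
```

View pics/z3side.png

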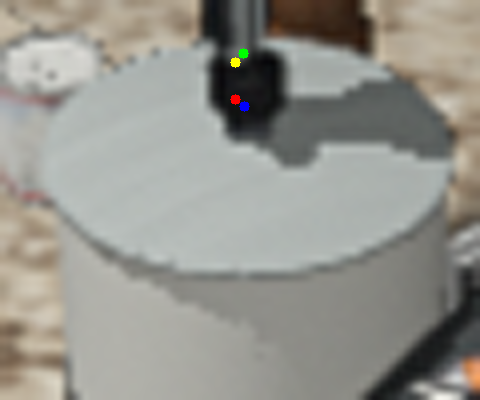

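View pics/z3wrist.png

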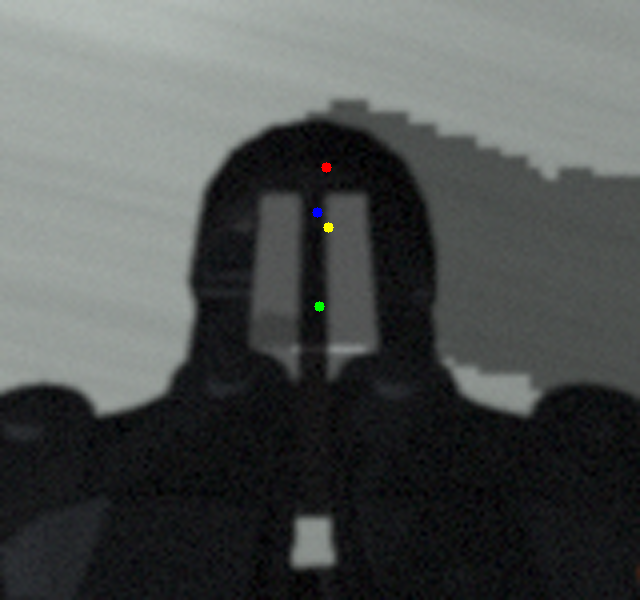

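```bash
python3 - <<'E'
from h import *
f=eyes.grab_frame('wrist'); Z=f['range_z']
for v in range(215,330,6):
    print(v,[tuple(np.round(world(f,u,v,Z[v,u])*1000).astype(int)) if Z[v,u]>0 else None for u in (310,319,327,337,345)])
s=robot.get_state(); print(s['ee_rot'],s['q'])
print(f['eye'],f['orientation'])
E
```

```text
215 [(np.int64(597), np.int64(231), np.int64(151)), (np.int64(602), np.int64(231), np.int64(150)), (np.int64(607), np.int64(231), np.int64(150)), (np.int64(614), np.int64(231), np.int64(151)), (np.int64(619), np.int64(231), np.int64(150))]
221 [(np.int64(596), np.int64(226), np.int64(149)), (np.int64(602), np.int64(227), np.int64(150)), (np.int64(608), np.int64(227), np.int64(150)), (np.int64(614), np.int64(227), np.int64(150)), (np.int64(619), np.int64(227), np.int64(151))]
227 [(np.int64(596), np.int64(223), np.int64(150)), (np.int64(602), np.int64(223), np.int64(151)), (np.int64(608), np.int64(223), np.int64(150)), (np.int64(614), np.int64(223), np.int64(150)), (np.int64(619), np.int64(223), np.int64(150))]
233 [(np.int64(596), np.int64(218), np.int64(150)), (np.int64(603), np.int64(227), np.int64(170)), (np.int64(607), np.int64(228), np.int64(171)), (np.int64(613), np.int64(226), np.int64(168)), (np.int64(620), np.int64(219), np.int64(151))]
239 [(np.int64(598), np.int64(224), np.int64(172)), (np.int64(603), np.int64(227), np.int64(178)), (np.int64(607), np.int64(228), np.int64(1
[... 3225 characters left out ...]
(np.int64(602), np.int64(233), np.int64(252)), (np.int64(604), np.int64(226), np.int64(244)), (np.int64(608), np.int64(210), np.int64(225)), (np.int64(611), np.int64(228), np.int64(246)), (np.int64(613), np.int64(233), np.int64(252))]
329 [(np.int64(602), np.int64(234), np.int64(256)), (np.int64(604), np.int64(216), np.int64(235)), (np.int64(608), np.int64(206), np.int64(225)), (np.int64(611), np.int64(225), np.int64(246)), (np.int64(613), np.int64(233), np.int64(255))]
[-3.13384726 -0.00409421  0.01683623] [ 1.52857707e-03  5.57925627e-01 -6.13917743e-01  1.56441151e+00
  3.40195555e-01  1.12123726e+00 -6.70759694e-01]
[0.60594547 0.30001721 0.33045885] [ 2.81936999 -0.0052419   0.01668164]
```

The wrist and side views both show the shut fingertips resting on top of the knob, at z≈0.188, while the reported TCP is 0.160. I'll lift clear and check where the fingertips really are.

Emit:
move_arm(rows=[{"angular":[0,0,0],"linear":[0,0,40],"fingers":0},{"angular":[0,0,0],"linear":[0,0,80],"fingers":0},{"angular":[0,0,0],"linear":[0,0,80],"fingers":0}])

```text
clock: 5.22
ee_pos: [0.6106, 0.2191, 0.2448]
ee_rot: [-3.132, -0.01, 0.017]
force: [0.2, -0.6, -0.2]
width: -0.0
```

```bash
python3 - <<'E'
from h import *
f=eyes.grab_frame('wrist'); Z=f['range_z']; s=robot.get_state(); print(s['ee_pos'],s['width'],s['force'],s['ee_rot'])
C=cloud(f); tp=s['ee_pos']
P=C[(np.hypot(C[:,0]-tp[0],C[:,1]-tp[1])<.045)&(C[:,2]>.2)]
print(len(P),P[P[:,2].argsort()[:8]])
save(f,'w4')
g=eyes.grab_frame('side'); 
u,v=map(int,proj(g,tp)); print(u,v)
im=cv2.resize(g['image'][v-40:v+50,u-50:u+50],None,fx=6,fy=6,interpolation=cv2.INTER_CUBIC); cv2.circle(im,(303,243),4,(255,0,0),-1); cv2.imwrite('pics/s4.png',im[:,:,::-1])
C=cloud(g); P=C[(np.hypot(C[:,0]-tp[0],C[:,1]-tp[1])<.045)&(C[:,2]>.2)]
print(len(P),P[P[:,2].argsort()[:8]])
E
```

```text
[0.60976584 0.21841746 0.24251712] 4.332903976703512e-05 [-0.8717365  -0.0558793  -1.14531149] [-3.13285695 -0.00746641  0.01679548]
29800 [[0.60669212 0.22891357 0.27512357]
 [0.6046136  0.22904289 0.27541818]
 [0.60824851 0.22915521 0.27556053]
 [0.61396098 0.22922695 0.27558066]
 [0.60772903 0.22916735 0.27559495]
 [0.60720959 0.22920392 0.27567683]
 [0.60928272 0.22927113 0.27576413]
 [0.61135456 0.22932972 0.27583472]]
303 131
1903 [[0.6023483  0.21525544 0.27168182]
 [0.61207286 0.2061432  0.27204352]
 [0.60248645 0.20495413 0.27235768]
 [0.60300159 0.21076375 0.27338858]
 [0.60518878 0.20819576 0.2736948 ]
 [0.60078472 0.21849577 0.27460919]
 [0.61334094 0.20761181 0.27469404]
 [0.60653766 0.20460068 0.27475592]]
```

View pics/s4.png

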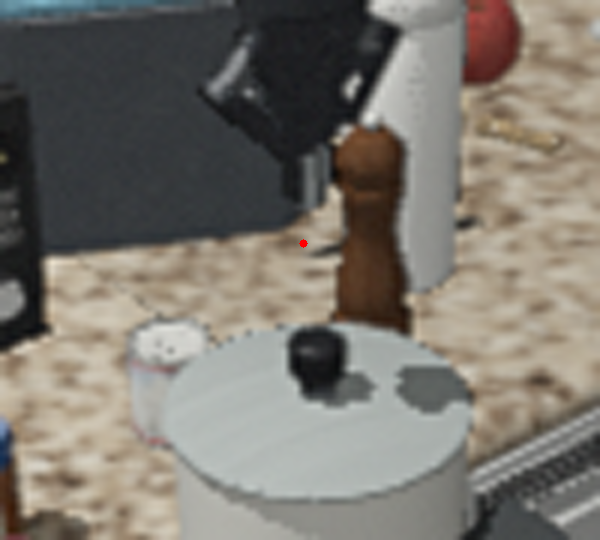

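View pics/w4.png

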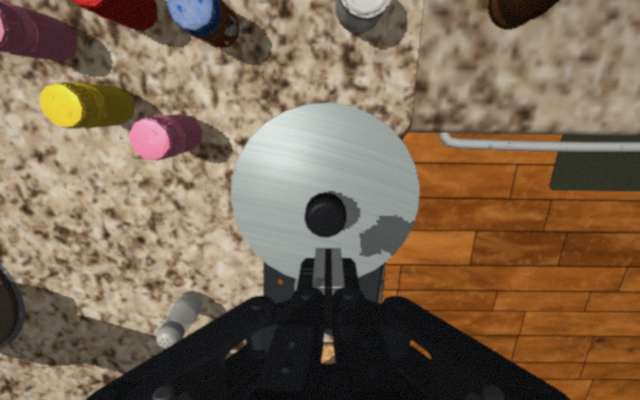

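The real fingertips sit 30 mm short of the reported TCP: shut, they are at z≈0.273 against a reported 0.2425, and both cameras agree. So I'll put the grasp point 49 mm behind the reported TCP, which needs a reported z of about 0.126 for the knob.

Emit:
move_arm(rows=[{"angular":[-0.5,0.4,-1],"linear":[-1,-8,0],"fingers":1},{"angular":[-0.5,0.4,-1],"linear":[-1,-8,0],"fingers":1},{"angular":[-0.5,0.4,-1],"linear":[-1,-8,-30],"fingers":1},{"angular":[-0.5,0.4,-1],"linear":[-1,-8,-50],"fingers":1},{"angular":[-0.5,0.4,-1],"linear":[-1,-8,-50],"fingers":1}])

```text
clock: 5.95
ee_pos: [0.6071, 0.2092, 0.1888]
ee_rot: [3.139, 0.006, -0.001]
force: [-0.5, -0.6, 0.1]
width: 0.0851
```

```bash
python3 - <<'E'
from h import *
f=eyes.grab_frame('wrist'); s=robot.get_state(); print(s['clock'],s['ee_pos'],s['width'],s['force'],s['ee_rot'])
C=cloud(f); tp=s['ee_pos']
for sx in (-1,1):
    P=C[(sx*(C[:,0]-tp[0])>.03)&(abs(C[:,0]-tp[0])<.065)&(abs(C[:,1]-tp[1])<.03)&(C[:,2]>.16)]
    i=P[:,2].argsort()[:300]; print(P[i[:3]],P[i].min(0),P[i].max(0))
E
```

```text
6.0 [0.60778481 0.20967659 0.19026397] 0.0857552338512065 [ 0.3110587  -0.2075479   0.64956716] [ 3.14023376e+00  3.68719498e-03 -5.88996990e-04]
[[0.56328365 0.21489878 0.22849089]
 [0.56329782 0.21445451 0.22869335]
 [0.56352066 0.21112227 0.22884453]] [0.55211406 0.19763151 0.22849089] [0.56397483 0.22105505 0.23709816]
[[0.64913643 0.21054273 0.2276315 ]
 [0.64932289 0.20636884 0.22838129]
 [0.64885742 0.20581187 0.22842877]] [0.64853864 0.19774792 0.2276315 ] [0.66107959 0.22055849 0.23666763]
```

Emit:
move_arm(rows=[{"angular":[0,0,0],"linear":[2,0,-30],"fingers":1},{"angular":[0,0,0],"linear":[2,0,-55],"fingers":1},{"angular":[0,0,0],"linear":[2,0,-63],"fingers":1},{"angular":[0,0,0],"linear":[2,0,-63],"fingers":0.7},{"angular":[0,0,0],"linear":[2,0,-63],"fingers":0}])

```text
clock: 6.62
ee_pos: [0.6105, 0.2102, 0.1287]
ee_rot: [3.141, 0.002, -0.001]
force: [0.6, -0.5, -0.5]
width: 0.0515
```

Emit:
move_arm(newtons=60, rows=[{"angular":[0,0,0],"linear":[0,0,0],"fingers":0},{"angular":[0,0,0],"linear":[0,0,0],"fingers":0},{"angular":[0,0,0],"linear":[0,0,0],"fingers":0}])

```text
clock: 7.0
ee_pos: [0.611, 0.2105, 0.1299]
ee_rot: [3.142, 0.0, -0.001]
force: [-1.0, -0.9, 5.8]
width: 0.034
```

Emit:
move_arm(rows=[{"angular":[0,0,0],"linear":[0,0,8],"fingers":0},{"angular":[0,0,0],"linear":[0,0,25],"fingers":0},{"angular":[0,0,0],"linear":[0,0,50],"fingers":0},{"angular":[0,0,0],"linear":[0,0,70],"fingers":0},{"angular":[0,0,0],"linear":[0,0,70],"fingers":0}])

```text
clock: 7.62
ee_pos: [0.612, 0.2111, 0.2021]
ee_rot: [-3.14, -0.003, -0.001]
force: [0.7, -0.7, -5.0]
width: 0.034
```

```bash
python3 - <<'E'
from h import *
s=robot.get_state(); print(s['clock'],s['ee_pos'],s['width'],s['force'],s['ee_rot'])
f=eyes.grab_frame('side'); cv2.imwrite('pics/s5.png',cv2.resize(f['image'][80:250,220:440],None,fx=3.5,fy=3.5)[:,:,::-1])
f=eyes.grab_frame('wrist'); save(f,'w5')
C=cloud(f); tp=s['ee_pos']
r=np.hypot(C[:,0]-.61,C[:,1]-.21)
P=C[(C[:,1]>.23)&(r<.085)&(r>.04)&(C[:,2]>.18)&(C[:,2]<.23)]
A=np.c_[P[:,:2]-[.61,.21],np.ones(len(P))]; print(len(P),np.linalg.lstsq(A,P[:,2],rcond=None)[0])
# mat
m=(C[:,2]>.006)&(C[:,2]<.018)&(np.hypot(C[:,0]-.609,C[:,1]+.173)<.1); print(m.sum())
E
```

```text
7.625 [0.61199063 0.2110817  0.20212405] 0.03398622897175085 [ 0.74273493 -0.65933607 -5.03796344] [-3.14041960e+00 -3.15134907e-03 -8.18628396e-04]
24530 [ 0.00506393 -0.07069424  0.21872723]
0
```

View pics/s5.png

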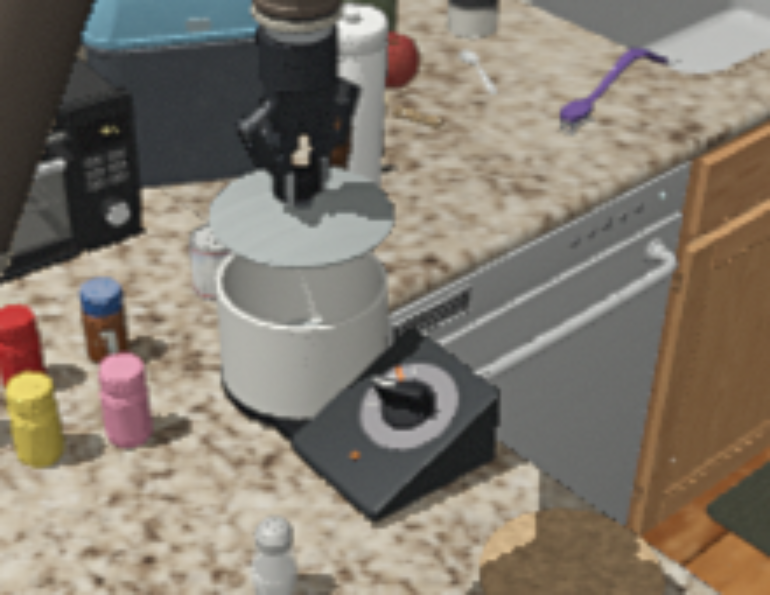

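View pics/w5.png

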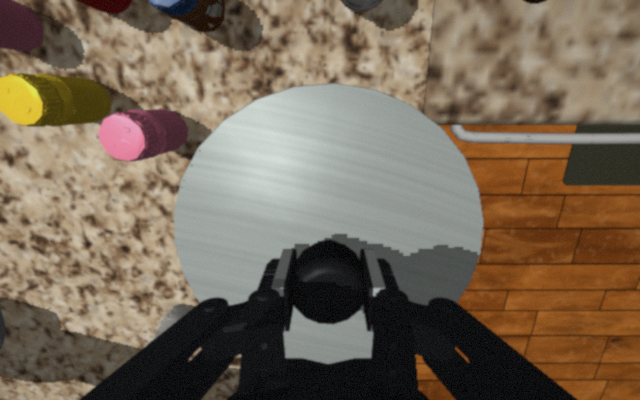

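Emit:
move_arm(rows=[{"angular":[0,0,0],"linear":[0,-20,0],"fingers":0},{"angular":[0,0,0],"linear":[0,-60,0],"fingers":0},{"angular":[0,0,0],"linear":[0,-105,0],"fingers":0},{"angular":[0,0,0],"linear":[0,-150,0],"fingers":0},{"angular":[0,0,0],"linear":[0,-195,0],"fingers":0}])

```text
clock: 8.35
ee_pos: [0.61, 0.012, 0.1985]
ee_rot: [3.14, 0.002, -0.002]
force: [0.5, -0.0, -3.4]
width: 0.0338
```

Emit:
move_arm(rows=[{"angular":[0,0,0],"linear":[-1,-45,0],"fingers":0},{"angular":[0,0,0],"linear":[-2,-90,-5],"fingers":0},{"angular":[0,0,0],"linear":[-2,-135,-20],"fingers":0},{"angular":[0,0,0],"linear":[-2,-172,-40],"fingers":0},{"angular":[0,0,0],"linear":[-2,-190,-60],"fingers":0}])

```text
clock: 8.98
ee_pos: [0.6064, -0.1822, 0.1367]
ee_rot: [3.139, 0.004, -0.006]
force: [-0.3, 0.1, -3.9]
width: 0.0338
```

Emit:
move_arm(rows=[{"angular":[0,0,0],"linear":[0,0,0],"fingers":0}])

```text
clock: 9.1
ee_pos: [0.6044, -0.1833, 0.1342]
ee_rot: [3.14, 0.008, -0.008]
force: [-0.1, 0.4, -4.0]
width: 0.0338
```

```bash
python3 - <<'E'
from h import *
s=robot.get_state(); print(s['clock'],s['ee_pos'],s['width'],s['force'],s['ee_rot'])
f=eyes.grab_frame('side'); cv2.imwrite('pics/s6.png',cv2.resize(f['image'][120:300,260:460],None,fx=3.3,fy=3.3)[:,:,::-1])
a=eyes.cut_out(f,'cork_mat')
for r in a[:2]: print(r['score'],r['extent'])
f=eyes.grab_frame('wrist'); save(f,'w6')
C=cloud(f)
P=C[(C[:,2]>.085)&(C[:,2]<.15)&(C[:,1]>-.16)&(np.hypot(C[:,0]-.61,C[:,1]+.17)<.105)]
if len(P): print(cv2.minEnclosingCircle(P[:,:2].astype(np.float32)),P.min(0),P.max(0))
E
```

```text
9.1 [ 0.60444805 -0.18325633  0.13419146] 0.03376336091091635 [-0.14328902  0.35054932 -4.0134735 ] [ 3.14028393  0.00833957 -0.00843352]
0.9 [357.0, 228.4, 409.5, 262.0]
((0.6052331328392029, -0.1581275463104248), 0.0884438157081604) [ 0.51690833 -0.15999661  0.14328834] [ 0.6935579  -0.08934798  0.14999951]
```

View pics/s6.png

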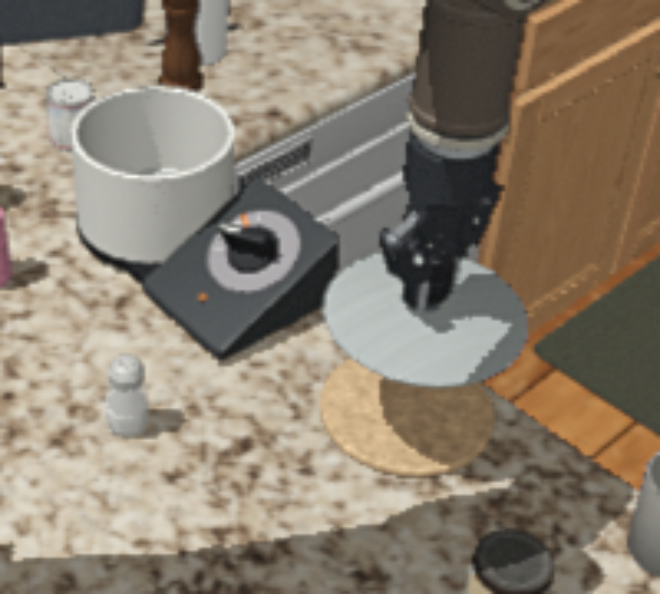

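View pics/w6.png

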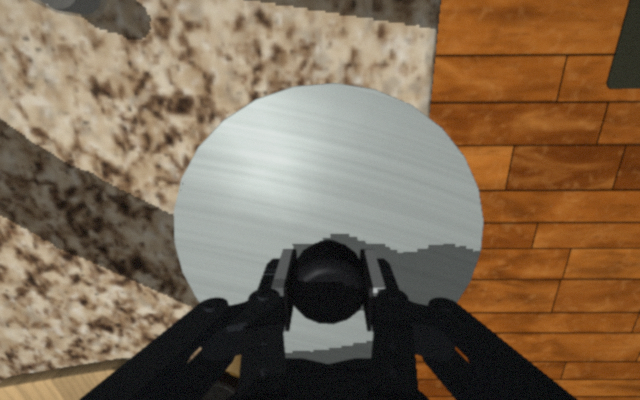

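Emit:
move_arm(rows=[{"angular":[0,0,0],"linear":[3,6,-15],"fingers":0},{"angular":[0,0,0],"linear":[5,10,-45],"fingers":0},{"angular":[0,0,0],"linear":[5,10,-75],"fingers":0},{"angular":[0,-0.4,0.4],"linear":[5,10,-95],"fingers":0},{"angular":[0,-0.4,0.4],"linear":[5,10,-100],"fingers":0}])

```text
clock: 9.88
ee_pos: [0.6112, -0.1681, 0.0356]
ee_rot: [-3.142, -0.001, 0.005]
force: [-0.3, -1.0, -3.9]
width: 0.0338
```

Emit:
move_arm(rows=[{"angular":[0,0,0],"linear":[0,0,0],"fingers":0}])

```text
clock: 10.0
ee_pos: [0.6117, -0.1671, 0.0359]
ee_rot: [-3.141, -0.002, 0.006]
force: [-0.2, 0.8, -4.0]
width: 0.034
```

```bash
python3 - <<'E'
from h import *
s=robot.get_state(); print(s['clock'],s['ee_pos'],s['width'],s['force'],s['ee_rot'])
f=eyes.grab_frame('wrist'); C=cloud(f)
P=C[(C[:,1]>-.15)&(np.hypot(C[:,0]-.61,C[:,1]+.17)<.105)&(C[:,2]>.03)&(C[:,2]<.08)]
print(P.min(0),P.max(0),np.median(P,0))
w=C[(C[:,2]<.02)&(C[:,2]>.007)&(np.hypot(C[:,0]-.61,C[:,1]+.17)<.1)]; print(len(w))
E
```

```text
10.0 [ 0.61169664 -0.16712228  0.03588221] 0.034017156508226294 [-0.23827065  0.80721732 -3.98704825] [-3.14127295e+00 -1.75972621e-03  5.79894793e-03]
[ 0.52123997 -0.1499998   0.04250459] [ 0.70041741 -0.07543548  0.07988366] [ 0.61059011 -0.11782514  0.05018563]
0
```

Emit:
move_arm(rows=[{"angular":[0,0,0],"linear":[-2,-5,-6],"fingers":0},{"angular":[0,0,0],"linear":[-2,-5,-13],"fingers":0},{"angular":[0,0,0],"linear":[-2,-5,-17],"fingers":0},{"angular":[0,0,0],"linear":[-2,-5,-19],"fingers":0},{"angular":[0,0,0],"linear":[-2,-5,-19],"fingers":0}])

```text
clock: 10.68
ee_pos: [0.6098, -0.1718, 0.0171]
ee_rot: [-3.141, -0.002, 0.006]
force: [-0.1, 0.4, -4.0]
width: 0.0334
```

Not touching yet (force still −4 N), so down in small steps.

Emit:
move_arm(rows=[{"angular":[0,0,0],"linear":[0,0,-2],"fingers":0},{"angular":[0,0,0],"linear":[0,0,-3],"fingers":0},{"angular":[0,0,0],"linear":[0,0,-3],"fingers":0}])

```text
clock: 11.05
ee_pos: [0.6101, -0.1719, 0.0168]
ee_rot: [3.141, -0.003, 0.006]
force: [-7.5, 0.9, 18.1]
width: 0.034
```

Emit:
move_arm(rows=[{"angular":[0,0,0],"linear":[0,0,0],"fingers":0},{"angular":[0,0,0],"linear":[0,0,0],"fingers":1},{"angular":[0,0,0],"linear":[0,0,0],"fingers":1},{"angular":[0,0,0],"linear":[0,0,0],"fingers":1},{"angular":[0,0,0],"linear":[0,0,2],"fingers":1}])

```text
clock: 11.68
ee_pos: [0.61, -0.1718, 0.0186]
ee_rot: [3.141, -0.002, 0.006]
force: [0.2, 0.2, 0.1]
width: 0.0854
```

Emit:
move_arm(rows=[{"angular":[0,0,0],"linear":[0,0,30],"fingers":1},{"angular":[0,0,0],"linear":[0,20,80],"fingers":1},{"angular":[0,0,0],"linear":[0,60,130],"fingers":1},{"angular":[0,0,0],"linear":[0,110,160],"fingers":1},{"angular":[0,0,0],"linear":[-10,165,180],"fingers":1}])

```text
clock: 12.3
ee_pos: [0.6009, -0.0055, 0.2008]
ee_rot: [3.141, -0.005, 0.005]
force: [0.6, 0.1, -0.0]
width: 0.0854
```

```bash
python3 - <<'E'
from h import *
s=robot.get_state(); print(s['clock'],s['ee_pos'],s['width'],s['force'],s['ee_rot'])
f=eyes.grab_frame('side'); cv2.imwrite('pics/s7.png',cv2.resize(f['image'][120:300,260:460],None,fx=3.3,fy=3.3)[:,:,::-1])
g=eyes.grab_frame('top'); cv2.imwrite('pics/t7.png',cv2.resize(g['image'][110:230,180:410],None,fx=3.3,fy=3.3)[:,:,::-1])
for r in eyes.place_of(f,'lid_knob')[:1]: print(r,onplane(f,*r['xy'],.062))
for r in eyes.place_of(g,'lid_knob')[:1]: print(r,onplane(g,*r['xy'],.062))
C=cloud(g); P=C[(np.hypot(C[:,0]-.61,C[:,1]+.17)<.12)&(C[:,2]>.02)]; print(cv2.minEnclosingCircle(P[:,:2].astype(np.float32)),P.max(0),P.min(0))
E
```

```text
12.3 [ 0.60086375 -0.00554429  0.20077075] 0.08538469931486532 [ 0.6066991   0.10693724 -0.01235193] [ 3.14104516 -0.00534399  0.00498159]
{'xy': [383.9, 230.2], 'score': 0.82} [ 0.61313534 -0.17031277  0.062     ]
{'xy': [370.7, 159.3], 'score': 0.79} [ 0.62445909 -0.17719637  0.062     ]
((0.6073106527328491, -0.15705159306526184), 0.10694503039121628) [ 0.69972762 -0.05041396  0.60509547] [ 0.52000185 -0.26382275  0.02009605]
```

View pics/s7.png

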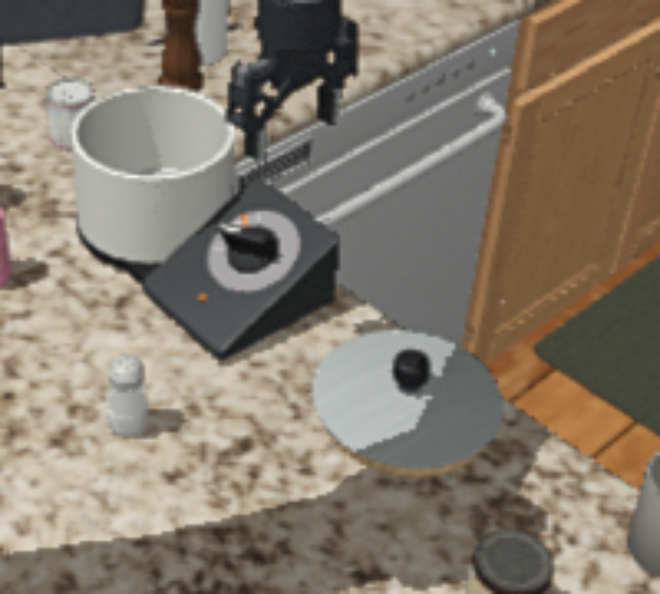

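View pics/t7.png

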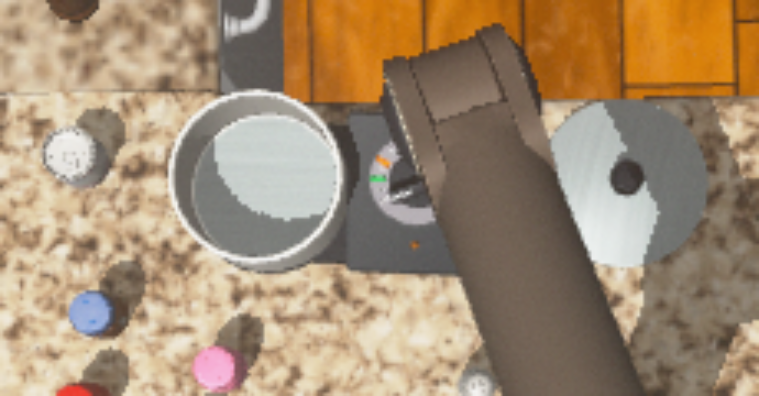

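The lid lies flat and centred on the cork mat. In the side view it is at about (384,240), with a thin, even rim of cork showing. Next, the jar.

Emit:
move_arm(rows=[{"angular":[0,0,8],"linear":[-18,55,10],"fingers":1},{"angular":[0,0,16],"linear":[-36,112,20],"fingers":1},{"angular":[0,0,24],"linear":[-54,170,20],"fingers":1},{"angular":[0,0,32],"linear":[-72,228,20],"fingers":1},{"angular":[0,0,40],"linear":[-90,286,20],"fingers":1}])

```text
clock: 13.12
ee_pos: [0.5105, 0.2802, 0.2188]
ee_rot: [3.14, -0.003, 0.709]
force: [0.9, 0.2, 0.5]
width: 0.0854
```

Emit:
move_arm(rows=[{"angular":[0,0,0],"linear":[-18,50,0],"fingers":1},{"angular":[0,0,0],"linear":[-32,90,0],"fingers":1},{"angular":[0,0,0],"linear":[-35,100,0],"fingers":1},{"angular":[0,0,0],"linear":[-35,100,0],"fingers":1}])

```text
clock: 13.62
ee_pos: [0.4762, 0.3793, 0.218]
ee_rot: [3.14, -0.002, 0.708]
force: [0.6, -0.1, 0.2]
width: 0.0854
```

```bash
python3 - <<'E'
from h import *
s=robot.get_state(); print(s['clock'],s['ee_pos'],s['width'],s['ee_rot'],s['q'],s['joint_vel'].round(2))
f=eyes.grab_frame('wrist'); save(f,'w8'); C=cloud(f)
for nm,c in dict(jar=(.478,.386),red=(.3825,.4027)).items():
    P=C[(np.hypot(C[:,0]-c[0],C[:,1]-c[1])<.045)&(C[:,2]>.06)&(C[:,2]<.1)]
    if len(P)>5: print(nm,cv2.minEnclosingCircle(P[:,:2].astype(np.float32)),P.max(0),P.min(0))
g=eyes.grab_frame('top'); C=cloud(g)
P=C[(np.hypot(C[:,0]-.61,C[:,1]-.21)<.11)&(C[:,2]>.127)&(C[:,2]<.14)]; print(len(P),cv2.minEnclosingCircle(P[:,:2].astype(np.float32)))
def fit(P):
    A=np.c_[2*P[:,:2],np.ones(len(P))]; x=np.linalg.lstsq(A,(P[:,:2]**2).sum(1),rcond=None)[0]; return x[:2],np.sqrt(x[2]+x[0]**2+x[1]**2)
print(fit(P))
E
```

```text
13.625 [0.4761511  0.37933333 0.21799011] 0.08538361288688931 [ 3.13956427e+00 -1.65929553e-03  7.08036359e-01] [-0.17621104  0.4977914  -0.82540283  1.58252588  0.38408396  1.22926779
 -0.36305199] [ 0.03 -0.01  0.02  0.01  0.    0.    0.01]
jar ((0.4774204194545746, 0.388315349817276), 0.024059509858489037) [0.50023404 0.41090482 0.09114476] [0.45387524 0.36550113 0.06006416]
red ((0.38347792625427246, 0.40551939606666565), 0.024243425577878952) [0.40684471 0.42874223 0.09149873] [0.36124457 0.38137616 0.06000969]
297 ((0.6095579862594604, 0.20975564420223236), 0.08843707293272018)
(array([0.6093138 , 0.20888149]), np.float64(0.08445269669134473))
```

View pics/w8.png

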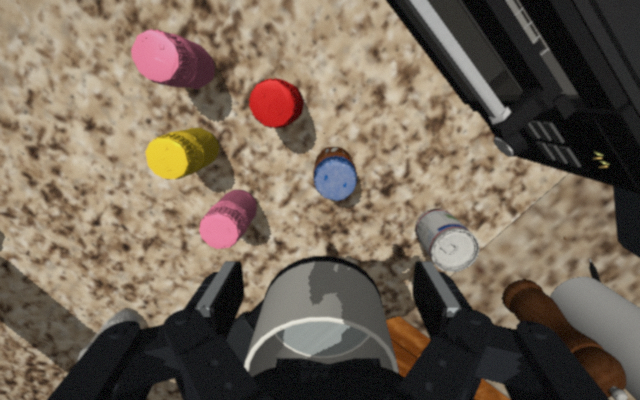

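Emit:
move_arm(rows=[{"angular":[0,0,0],"linear":[1,8,-30],"fingers":1},{"angular":[0,0,0],"linear":[1,8,-75],"fingers":1},{"angular":[0,0,0],"linear":[1,8,-110],"fingers":1},{"angular":[0,0,0],"linear":[1,8,-110],"fingers":1}])

```text
clock: 14.22
ee_pos: [0.4781, 0.3826, 0.1057]
ee_rot: [3.138, 0.003, 0.703]
force: [-0.1, 0.1, 0.5]
width: 0.0855
```

```bash
python3 - <<'E'
from h import *
s=robot.get_state(); print(s['clock'],s['ee_pos'],s['width'],s['ee_rot'])
f=eyes.grab_frame('wrist'); save(f,'w9'); C=cloud(f)
P=C[(np.hypot(C[:,0]-.477,C[:,1]-.387)<.04)&(C[:,2]>.06)&(C[:,2]<.1)]
print(cv2.minEnclosingCircle(P[:,:2].astype(np.float32)),P.max(0),P.min(0))
E
```

```text
14.225 [0.47805892 0.38264563 0.10566549] 0.08545509380641375 [3.13807574 0.00349661 0.70319688]
((0.4772321581840515, 0.3885330259799957), 0.024081898853182793) [0.50023154 0.41172778 0.09088584] [0.45388761 0.36455823 0.06001469]
```

View pics/w9.png

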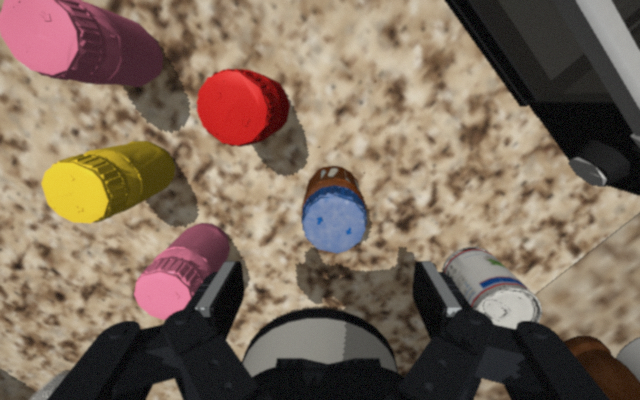

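Emit:
move_arm(rows=[{"angular":[0,0,0],"linear":[-1,5,-15],"fingers":1},{"angular":[0,0,0],"linear":[-1,5,-45],"fingers":1},{"angular":[0,0,0],"linear":[-1,5,-80],"fingers":1},{"angular":[0,0,0],"linear":[-1,5,-97],"fingers":1},{"angular":[0,0,0],"linear":[-1,5,-97],"fingers":1}])

```text
clock: 14.9
ee_pos: [0.4775, 0.3891, 0.0104]
ee_rot: [3.139, 0.001, 0.704]
force: [-0.5, -0.1, 0.6]
width: 0.0854
```

Emit:
move_arm(newtons=40, rows=[{"angular":[0,0,0],"linear":[0,0,0],"fingers":0},{"angular":[0,0,0],"linear":[0,0,0],"fingers":0},{"angular":[0,0,0],"linear":[0,0,0],"fingers":0},{"angular":[0,0,0],"linear":[0,0,0],"fingers":0}])

```text
clock: 15.4
ee_pos: [0.478, 0.3896, 0.0117]
ee_rot: [3.138, -0.001, 0.704]
force: [-0.1, -1.4, 6.5]
width: 0.0445
```

Emit:
move_arm(rows=[{"angular":[0,0,0],"linear":[0,0,15],"fingers":0},{"angular":[0,0,0],"linear":[0,0,55],"fingers":0},{"angular":[0,0,0],"linear":[0,0,105],"fingers":0},{"angular":[0,0,0],"linear":[0,0,155],"fingers":0},{"angular":[0,0,0],"linear":[0,0,175],"fingers":0}])

```text
clock: 16.02
ee_pos: [0.4787, 0.3909, 0.1909]
ee_rot: [3.138, -0.006, 0.704]
force: [0.2, 0.2, -1.9]
width: 0.0446
```

```bash
python3 - <<'E'
from h import *
s=robot.get_state(); print(s['clock'],s['ee_pos'],s['width'],s['ee_rot'],s['force'])
f=eyes.grab_frame('side'); cv2.imwrite('pics/s10.png',cv2.resize(f['image'][80:230,190:390],None,fx=3.3,fy=3.3)[:,:,::-1])
E
```

```text
16.025 [0.47865863 0.39087258 0.19089037] 0.04462950074555237 [ 3.13815482 -0.00564385  0.70375292] [ 0.20582974  0.22545241 -1.94584159]
```

View pics/s10.png

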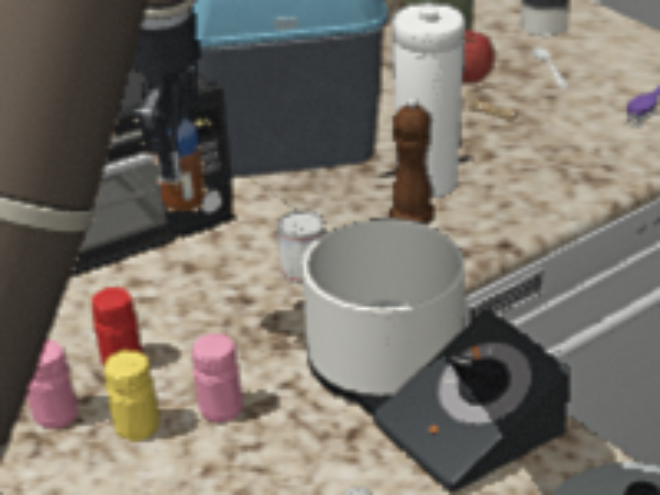

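Emit:
move_arm(rows=[{"angular":[0,0,0],"linear":[15,-20,0],"fingers":0},{"angular":[0,0,0],"linear":[48,-66,0],"fingers":0},{"angular":[0,0,0],"linear":[85,-118,0],"fingers":0},{"angular":[0,0,0],"linear":[117,-163,0],"fingers":0},{"angular":[0,0,0],"linear":[131,-182,0],"fingers":0}])

```text
clock: 16.7
ee_pos: [0.6117, 0.204, 0.1898]
ee_rot: [3.137, -0.003, 0.698]
force: [0.3, 0.5, -1.0]
width: 0.0446
```

Emit:
move_arm(rows=[{"angular":[0,0,0],"linear":[0,0,0],"fingers":0},{"angular":[0,0,0],"linear":[0,0,0],"fingers":0}])

```text
clock: 16.95
ee_pos: [0.6102, 0.2056, 0.1891]
ee_rot: [3.139, -0.002, 0.7]
force: [0.2, -0.0, -1.0]
width: 0.0445
```

Emit:
move_arm(rows=[{"angular":[0,0,0],"linear":[-1,4,-20],"fingers":0},{"angular":[0,0,0],"linear":[-1,4,-60],"fingers":0},{"angular":[0,0,0],"linear":[-1,4,-105],"fingers":0},{"angular":[0,0,0],"linear":[-1,4,-135],"fingers":0},{"angular":[0,0,0],"linear":[-1,4,-142],"fingers":0}])

```text
clock: 17.58
ee_pos: [0.6063, 0.2107, 0.044]
ee_rot: [3.141, 0.002, 0.703]
force: [-0.6, -0.4, -1.8]
width: 0.0445
```

Emit:
move_arm(rows=[{"angular":[0,0,0],"linear":[0,0,-3],"fingers":0},{"angular":[0,0,0],"linear":[0,0,-6],"fingers":0},{"angular":[0,0,0],"linear":[0,0,-6],"fingers":0}])

```text
clock: 17.95
ee_pos: [0.6067, 0.211, 0.0388]
ee_rot: [3.141, 0.001, 0.703]
force: [-0.4, 0.3, -0.2]
width: 0.0447
```

Emit:
move_arm(rows=[{"angular":[0,0,0],"linear":[0,0,-2],"fingers":0},{"angular":[0,0,0],"linear":[0,0,-3],"fingers":0},{"angular":[0,0,0],"linear":[0,0,-3],"fingers":0}])

```text
clock: 18.32
ee_pos: [0.6071, 0.2111, 0.0368]
ee_rot: [3.14, -0.0, 0.703]
force: [-1.5, -0.9, 5.1]
width: 0.0446
```

Emit:
move_arm(rows=[{"angular":[0,0,0],"linear":[0,0,0],"fingers":0.8},{"angular":[0,0,0],"linear":[0,0,0],"fingers":0.8},{"angular":[0,0,0],"linear":[0,0,0],"fingers":0.8},{"angular":[0,0,0],"linear":[0,0,20],"fingers":0.8},{"angular":[0,0,0],"linear":[0,0,65],"fingers":0.8}])

```text
clock: 18.95
ee_pos: [0.606, 0.2106, 0.1017]
ee_rot: [3.141, 0.003, 0.703]
force: [0.8, 0.0, -0.4]
width: 0.0686
```

Emit:
move_arm(rows=[{"angular":[0,0,0],"linear":[0,0,55],"fingers":0.8},{"angular":[0,0,-8],"linear":[0,-20,110],"fingers":1},{"angular":[0,0,-16],"linear":[0,-65,130],"fingers":1},{"angular":[0,0,-24],"linear":[0,-120,130],"fingers":1},{"angular":[0,0,-32],"linear":[0,-175,130],"fingers":1}])

```text
clock: 19.58
ee_pos: [0.6061, 0.0345, 0.2339]
ee_rot: [3.141, 0.0, 0.141]
force: [0.9, 0.1, -0.1]
width: 0.0851
```

```bash
python3 - <<'E'
from h import *
s=robot.get_state(); print(s['clock'],s['ee_pos'],s['width'],s['ee_rot'],s['force'])
f=eyes.grab_frame('side'); cv2.imwrite('pics/s11.png',cv2.resize(f['image'][80:250,230:430],None,fx=3.3,fy=3.3)[:,:,::-1])
g=eyes.grab_frame('top'); cv2.imwrite('pics/t11.png',cv2.resize(g['image'][110:230,180:410],None,fx=3.3,fy=3.3)[:,:,::-1])
C=cloud(g); P=C[(np.hypot(C[:,0]-.61,C[:,1]-.21)<.06)&(C[:,2]>.1)&(C[:,2]<.2)]; print(len(P),cv2.minEnclosingCircle(P[:,:2].astype(np.float32)),np.median(P,0))
E
```

```text
19.575 [0.60609222 0.03449846 0.23389261] 0.08513608503450043 [3.14120620e+00 1.67021465e-04 1.41065279e-01] [ 0.92213339  0.081511   -0.09309659]
151 ((0.6072185635566711, 0.2077413648366928), 0.023379916325211525) [0.60563939 0.20786413 0.11164995]
```

View pics/s11.png

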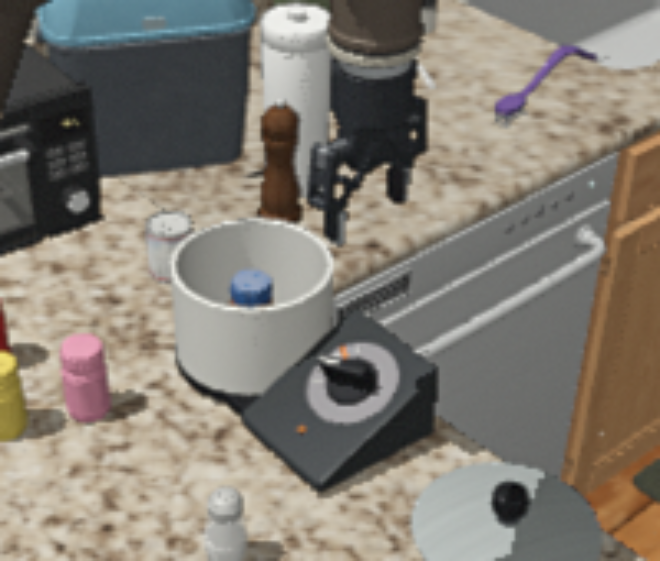

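View pics/t11.png

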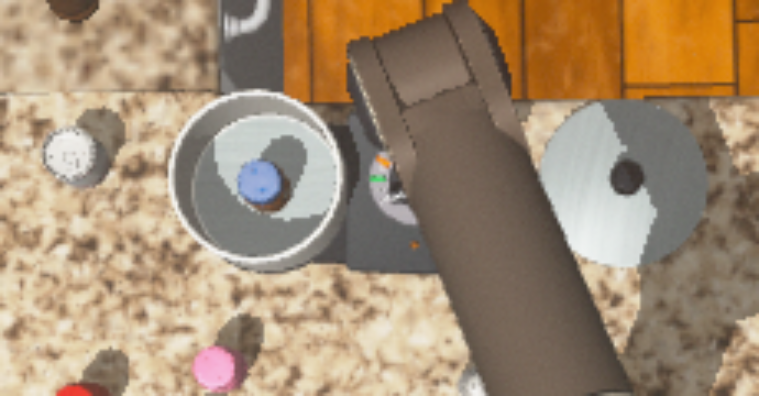

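The jar stands upright near the tub centre, with the cap at (260,180) in the zoomed top view and z 0.112. Back to the lid.

Emit:
move_arm(rows=[{"angular":[0,0,-2],"linear":[1,-40,0],"fingers":1},{"angular":[0,0,-4],"linear":[2,-95,0],"fingers":1},{"angular":[0,0,-6],"linear":[3,-150,-20],"fingers":1},{"angular":[0,0,-8],"linear":[4,-195,-55],"fingers":1},{"angular":[0,0,-8],"linear":[4,-206,-90],"fingers":1}])

```text
clock: 20.3
ee_pos: [0.6106, -0.183, 0.1432]
ee_rot: [3.135, 0.001, -0.013]
force: [0.2, 0.2, -0.9]
width: 0.0851
```

Emit:
move_arm(rows=[{"angular":[0,0,0],"linear":[0,0,0],"fingers":1},{"angular":[0,0,0],"linear":[0,0,0],"fingers":1}])

```text
clock: 20.55
ee_pos: [0.6117, -0.1818, 0.1453]
ee_rot: [3.135, -0.002, -0.011]
force: [0.2, 0.3, 0.5]
width: 0.0854
```

```bash
python3 - <<'E'
from h import *
s=robot.get_state(); print(s['clock'],s['ee_pos'],s['width'],s['ee_rot'],s['force'])
f=eyes.grab_frame('wrist'); save(f,'w12'); C=cloud(f)
P=C[(np.hypot(C[:,0]-.61,C[:,1]+.172)<.035)&(C[:,2]>.055)&(C[:,2]<.085)]; print(len(P),cv2.minEnclosingCircle(P[:,:2].astype(np.float32)),P.max(0))
E
```

```text
20.55 [ 0.61169688 -0.18177496  0.14526285] 0.08544559454112857 [ 3.13537349e+00 -1.50664983e-03 -1.12296600e-02] [0.16606852 0.34809919 0.50913658]
1401 ((0.6095234155654907, -0.17155234515666962), 0.017908699810504913) [ 0.62685902 -0.15391021  0.07645828]
```

View pics/w12.png

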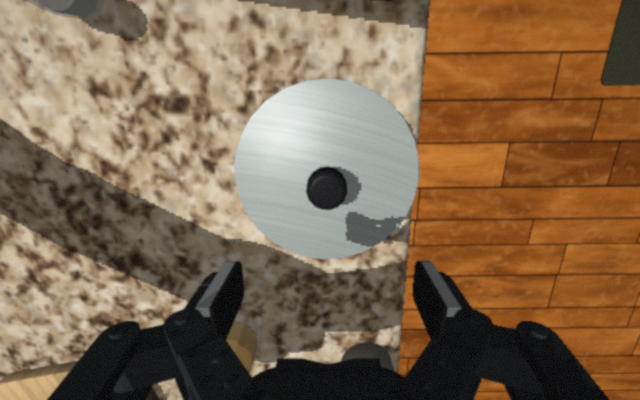

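Emit:
move_arm(rows=[{"angular":[0.3,0,0.6],"linear":[-1,8,-15],"fingers":1},{"angular":[0.3,0,0.6],"linear":[-1,8,-50],"fingers":1},{"angular":[0.3,0,0.6],"linear":[-1,9,-85],"fingers":1},{"angular":[0.3,0,0.6],"linear":[-1,9,-100],"fingers":1},{"angular":[0.3,0,0.6],"linear":[-1,9,-100],"fingers":1}])

```text
clock: 21.22
ee_pos: [0.6107, -0.1715, 0.0451]
ee_rot: [3.141, -0.001, 0.001]
force: [0.3, -0.1, 0.4]
width: 0.0853
```

Emit:
move_arm(rows=[{"angular":[0,0,0],"linear":[0,0,-20],"fingers":1},{"angular":[0,0,0],"linear":[0,0,-28],"fingers":1},{"angular":[0,0,0],"linear":[0,0,-28],"fingers":1},{"angular":[0,0,0],"linear":[0,0,-28],"fingers":0},{"angular":[0,0,0],"linear":[0,0,-28],"fingers":0}])

```text
clock: 21.85
ee_pos: [0.6111, -0.1716, 0.0177]
ee_rot: [3.141, -0.002, 0.001]
force: [0.2, 0.3, 0.3]
width: 0.0519
```

Emit:
move_arm(newtons=60, rows=[{"angular":[0,0,0],"linear":[0,0,0],"fingers":0},{"angular":[0,0,0],"linear":[0,0,0],"fingers":0},{"angular":[0,0,0],"linear":[0,0,0],"fingers":0}])

```text
clock: 22.22
ee_pos: [0.6113, -0.1717, 0.0183]
ee_rot: [3.141, -0.002, 0.001]
force: [-1.3, 0.1, 5.7]
width: 0.0337
```

Emit:
move_arm(rows=[{"angular":[0,0,0],"linear":[0,0,12],"fingers":0},{"angular":[0,0,0],"linear":[0,0,50],"fingers":0},{"angular":[0,0,0],"linear":[0,0,105],"fingers":0},{"angular":[0,0,0],"linear":[0,5,155],"fingers":0},{"angular":[0,0,0],"linear":[0,25,185],"fingers":0}])

```text
clock: 22.85
ee_pos: [0.6117, -0.1481, 0.2062]
ee_rot: [3.139, -0.005, -0.002]
force: [0.6, -0.6, -3.9]
width: 0.0336
```

Emit:
move_arm(rows=[{"angular":[0,0,0],"linear":[0,40,0],"fingers":0},{"angular":[0,0,0],"linear":[0,85,0],"fingers":0},{"angular":[0,0,0],"linear":[0,130,0],"fingers":0},{"angular":[0,0,0],"linear":[0,175,0],"fingers":0},{"angular":[0,0,0],"linear":[0,220,0],"fingers":0}])

```text
clock: 23.48
ee_pos: [0.6112, 0.0732, 0.2063]
ee_rot: [3.139, -0.004, -0.002]
force: [1.0, -0.9, -3.2]
width: 0.0339
```

Emit:
move_arm(rows=[{"angular":[0,0,0],"linear":[0,45,0],"fingers":0},{"angular":[0,0,0],"linear":[0,85,0],"fingers":0},{"angular":[0,0,0],"linear":[0,115,0],"fingers":0},{"angular":[0,0,0],"linear":[0,132,0],"fingers":0},{"angular":[0,0,0],"linear":[0,136,0],"fingers":0}])

```text
clock: 24.1
ee_pos: [0.6108, 0.2099, 0.2061]
ee_rot: [3.139, -0.004, -0.0]
force: [-0.2, -0.4, -3.2]
width: 0.0338
```

Emit:
move_arm(rows=[{"angular":[0,0,0],"linear":[0,0,0],"fingers":0},{"angular":[0,0,0],"linear":[0,0,0],"fingers":0}])

```text
clock: 24.35
ee_pos: [0.6112, 0.2081, 0.206]
ee_rot: [3.138, -0.004, -0.002]
force: [-0.3, 0.7, -3.8]
width: 0.034
```

```bash
python3 - <<'E'
from h import *
s=robot.get_state(); print(s['clock'],s['ee_pos'],s['width'],s['ee_rot'],s['force'],s['joint_vel'].round(3))
f=eyes.grab_frame('wrist'); save(f,'w13'); C=cloud(f)
P=C[(np.hypot(C[:,0]-.61,C[:,1]-.21)<.11)&(C[:,1]>.22)&(C[:,2]>.19)&(C[:,2]<.24)]
print(P.min(0),P.max(0))
# flange edge: outermost ring fit
c=np.array([s['ee_pos'][0]-.001,s['ee_pos'][1]])
r=np.hypot(*(P[:,:2]-c).T); a=np.arctan2(P[:,1]-c[1],P[:,0]-c[0])
E=[]
for k in np.arange(.15,3.0,.05):
    m=(abs(a-k)<.025); 
    if m.sum()>5: E.append(P[m][r[m].argmax()])
E=np.array(E); A=np.c_[2*E[:,:2],np.ones(len(E))]; x=np.linalg.lstsq(A,(E[:,:2]**2).sum(1),rcond=None)[0]
print('lid edge centre',x[:2],np.sqrt(x[2]+x[0]**2+x[1]**2)); A=np.c_[E[:,:2]-c,np.ones(len(E))]; print('plane',np.linalg.lstsq(A,E[:,2],rcond=None)[0])
E
```

```text
24.35 [0.61115807 0.20813368 0.20603887] 0.034018914553057576 [ 3.13806427e+00 -3.78038185e-03 -2.19936801e-03] [-0.27098715  0.66571718 -3.84192929] [ 0.    -0.001 -0.002 -0.001 -0.001 -0.001 -0.003]
[0.51972244 0.22000374 0.21100542] [0.700731   0.29943361 0.2399742 ]
lid edge centre [0.61001757 0.20786276] 0.09149985689833737
plane [ 0.00340471 -0.00474709  0.21300429]
```

Emit:
move_arm(rows=[{"angular":[0.2,0.2,0],"linear":[-1,2,-15],"fingers":0},{"angular":[0.2,0.2,0],"linear":[-1,2,-35],"fingers":0},{"angular":[0.2,0.2,0],"linear":[-1,2,-52],"fingers":0},{"angular":[0.2,0.2,0],"linear":[-1,2,-58],"fingers":0},{"angular":[0.2,0.2,0],"linear":[-1,2,-58],"fingers":0}])

```text
clock: 25.02
ee_pos: [0.6099, 0.2104, 0.1474]
ee_rot: [-3.142, 0.001, -0.002]
force: [1.1, -0.2, -3.8]
width: 0.0335
```

Emit:
move_arm(rows=[{"angular":[0,0,0],"linear":[0,0,-5],"fingers":0},{"angular":[0,0,0],"linear":[0,0,-10],"fingers":0},{"angular":[0,0,0],"linear":[0,0,-14],"fingers":0},{"angular":[0,0,0],"linear":[0,0,-14],"fingers":0}])

```text
clock: 25.52
ee_pos: [0.6097, 0.2103, 0.133]
ee_rot: [3.141, 0.001, -0.002]
force: [-0.4, -0.4, -3.3]
width: 0.0338
```

Emit:
move_arm(rows=[{"angular":[0,0,0],"linear":[0,0,-2],"fingers":0},{"angular":[0,0,0],"linear":[0,0,-4],"fingers":0},{"angular":[0,0,0],"linear":[0,0,-4],"fingers":0}])

```text
clock: 25.9
ee_pos: [0.61, 0.2104, 0.1313]
ee_rot: [3.141, -0.0, -0.002]
force: [-4.5, -2.5, 9.6]
width: 0.0337
```

Contact came at 0.1313, against 0.131 predicted for fully home. I'll release and move toward the dial.

Emit:
move_arm(rows=[{"angular":[0,0,0],"linear":[0,0,0],"fingers":0},{"angular":[0,0,0],"linear":[0,0,0],"fingers":1},{"angular":[0,0,0],"linear":[0,0,0],"fingers":1},{"angular":[0,0,0],"linear":[0,0,0],"fingers":1},{"angular":[0,0,0],"linear":[0,0,3],"fingers":1}])

```text
clock: 26.52
ee_pos: [0.6099, 0.2103, 0.1341]
ee_rot: [3.141, 0.0, -0.002]
force: [0.7, -0.1, -0.3]
width: 0.0853
```

Emit:
move_arm(rows=[{"angular":[0,0,0],"linear":[0,0,30],"fingers":1},{"angular":[0,0,0],"linear":[-5,-15,75],"fingers":1},{"angular":[0,0,0],"linear":[-20,-60,100],"fingers":1},{"angular":[0,0,0],"linear":[-40,-115,100],"fingers":1},{"angular":[0,0,0],"linear":[-50,-160,100],"fingers":1}])

```text
clock: 27.15
ee_pos: [0.5592, 0.0483, 0.2348]
ee_rot: [3.14, -0.001, -0.003]
force: [0.2, -0.6, -0.2]
width: 0.0852
```

```bash
python3 - <<'E'
from h import *
s=robot.get_state(); print(s['clock'],s['ee_pos'],s['width'],s['ee_rot'],s['force'],s['q'])
f=eyes.grab_frame('side'); cv2.imwrite('pics/s14.png',cv2.resize(f['image'][80:250,230:430],None,fx=3.3,fy=3.3)[:,:,::-1])
f=eyes.grab_frame('top'); C=cloud(f)
P=C[(np.hypot(C[:,0]-.61,C[:,1]-.21)<.12)&(C[:,2]>.13)&(C[:,2]<.2)]; print(cv2.minEnclosingCircle(P[:,:2].astype(np.float32)),P.max(0))
f=eyes.grab_frame('wrist'); save(f,'w14')
for r in eyes.place_of(f,'dial_grip')[:2]: print(r,onplane(f,*r['xy'],.0896))
E
```

```text
27.15 [0.55917998 0.04828923 0.23484258] 0.08520911789080834 [ 3.14016134e+00 -1.04049334e-03 -2.57046849e-03] [ 0.15884765 -0.5660054  -0.22610703] [ 0.33333775  0.34961748 -0.65335985  1.68203339  0.2283476   1.18639156
 -0.37954285]
((0.6094048023223877, 0.20985627174377441), 0.09231957048177719) [0.70001393 0.30167831 0.19467826]
{'xy': [365.7, 173.0], 'score': 0.95} [0.5995352  0.05188205 0.0896    ]
```

View pics/s14.png

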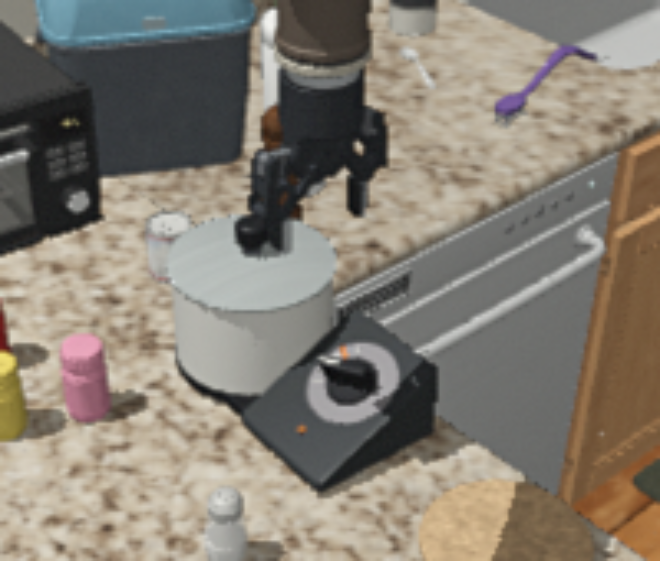

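View pics/w14.png

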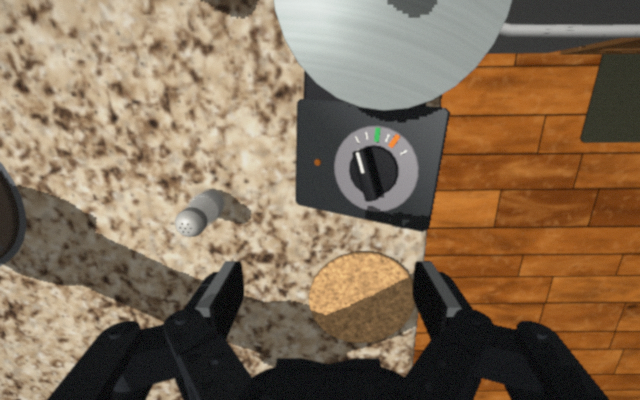

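```bash
python3 - <<'E'
from h import *
f=eyes.grab_frame('wrist'); C=cloud(f)
P=C[(C[:,0]>.52)&(C[:,0]<.68)&(C[:,1]>-.02)&(C[:,1]<.1)&(C[:,2]>.02)&(C[:,2]<.13)]
# panel plane ransac-ish
q=P.copy(); 
for i in range(15):
    A=np.c_[q[:,:2],np.ones(len(q))]; x=np.linalg.lstsq(A,q[:,2],rcond=None)[0]
    d=P[:,2]-np.c_[P[:,:2],np.ones(len(P))]@x; q=P[abs(d)<max(.003,.02-.0015*i)]
n=np.array([-x[0],-x[1],1]); n/=np.linalg.norm(n); print('n',n,'tilt',np.degrees(np.arccos(n[2])),'yaw',np.degrees(np.arctan2(n[1],n[0]))-180,len(q))
h=(P[:,2]-np.c_[P[:,:2],np.ones(len(P))]@x)*n[2]
print('hist',np.histogram(h,bins=np.arange(-.005,.045,.005)))
B=P[(h>.026)&(h<.042)]; print(len(B),'bar h',np.median(h[(h>.026)&(h<.042)]))
# panel coords: ex=front-back in plane, dial frame at angle 
yw=np.cross(n,[1,0,0]); yw/=np.linalg.norm(yw)
yaw=-np.radians(3.4); yw=np.array([-np.sin(yaw),np.cos(yaw),0]); yw-=n*(yw@n); yw/=np.linalg.norm(yw); xw=np.cross(yw,n)
ab=np.c_[B@xw,B@yw]; r=cv2.minAreaRect((ab*1000).astype(np.float32)); print(r)
c=np.array(r[0])/1000; hc=np.median(B@n)
print('bar top centre world',c[0]*xw+c[1]*yw+hc*n)
# axis point 26mm above the panel
h0=np.median(q@n); g=c[0]*xw+c[1]*yw+(h0+.026)*n; print('grip',g)
d=np.cov(ab.T); w,V=np.linalg.eigh(d); v=V[:,1]; v=v if v[1]>0 else -v; print('bar dir in panel',v,'angle below level deg',np.degrees(np.arctan2(-v[0],v[1])))
print('dir world',v[0]*xw+v[1]*yw)
s=robot.get_state(); print(s['ee_pos'],s['clock'])
im=cv2.resize(f['image'][90:240,280:460],None,fx=4,fy=4,interpolation=cv2.INTER_CUBIC); cv2.imwrite('pics/dial.png',im[:,:,::-1])
E
```

```text
n [-0.42470198  0.02237378  0.90505671] tilt 25.169078269539458 yaw -3.0156181830938067 10694
hist (array([5959, 5070,  870,   72,   77,   72,   91,  329,  390]), array([-0.005,  0.   ,  0.005,  0.01 ,  0.015,  0.02 ,  0.025,  0.03 ,
        0.035,  0.04 ]))
787 bar h 0.03498486865912186
((578.0858154296875, 85.85968017578125), (14.863377571105957, 56.48333740234375), 21.674043655395508)
bar top centre world [0.59650103 0.05103795 0.09853702]
grip [0.60037066 0.05083409 0.0902907 ]
bar dir in panel [-0.36817586  0.92975617] angle below level deg 21.603161830650777
dir world [-0.27862079  0.94794492 -0.15417808]
[0.56006401 0.05086941 0.23453081] 27.4
```

View pics/dial.png

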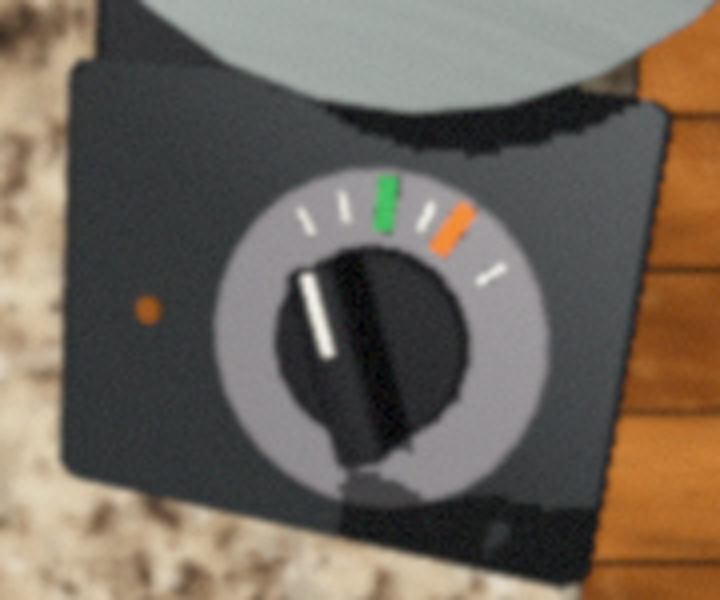

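```bash
cat > dial.py <<'E'
from h import *
yaw=-np.radians(3.2); t=np.radians(25)
yw=np.array([-np.sin(yaw),np.cos(yaw),0]); n=np.array([-np.sin(t)*np.cos(yaw),-np.sin(t)*np.sin(yaw),np.cos(t)]); xw=np.cross(yw,n)
def Rt(phi):
    p=np.radians(phi); u=np.cos(p)*xw+np.sin(p)*yw
    return np.c_[u,np.cross(-n,u),-n]
def cmd(target,phi):
    s=robot.get_state(); R0=rot(s['ee_rot'])
    return np.round((np.array(target)-s['ee_pos'])*1000,1), np.round(np.degrees(R.from_matrix(Rt(phi)@R0.T).as_rotvec()),1)
E
python3 - <<'E'
from dial import *
g=np.array([.6004,.0508,.0903])
print('n',n,Rt(21.6))
for d in (-.043,.02,.09): print(d,g+d*n,cmd(g+d*n,21.6))
E
```

```text
n [-0.4219593   0.02359119  0.90630779] [[ 0.86189902  0.28121241  0.4219593 ]
 [ 0.32051181 -0.94695071 -0.02359119]
 [ 0.39294052  0.15557616 -0.90630779]]
-0.043 [0.61854425 0.04978558 0.05132877] (array([  58.5,   -1.1, -183.2]), array([ -5.4, -24.5,  18.2]))
0.02 [0.59196081 0.05127182 0.10842616] (array([  31.9,    0.4, -126.1]), array([ -5.4, -24.5,  18.2]))
0.09 [0.56242366 0.05292321 0.1718677 ] (array([  2.4,   2.1, -62.7]), array([ -5.4, -24.5,  18.2]))
```

Emit:
move_arm(rows=[{"angular":[-1.6,-7.5,5.5],"linear":[1,1,-15],"fingers":1},{"angular":[-3.3,-15,11],"linear":[2,2,-30],"fingers":0.7},{"angular":[-5,-22.5,16.7],"linear":[2,2,-50],"fingers":0.6},{"angular":[-5.4,-24.5,18.2],"linear":[2,2,-63],"fingers":0.6},{"angular":[-5.4,-24.5,18.2],"linear":[2,2,-63],"fingers":0.6}])

```text
clock: 28.02
ee_pos: [0.5608, 0.0546, 0.1707]
ee_rot: [2.973, -0.402, 0.359]
force: [0.4, 0.4, 0.7]
width: 0.0513
```

```bash
python3 - <<'E'
from dial import *
f=eyes.grab_frame('wrist'); save(f,'w15')
g=np.array([.6004,.0508,.0903])
s=robot.get_state(); print(s['clock'],s['ee_pos'],s['width'],s['joint_vel'].round(2))
for r in eyes.place_of(f,'dial_grip')[:1]: print(r,onplane(f,*r['xy'],.0903))
C=cloud(f); dd=C-g; h=dd@n; B=C[(h>.002)&(h<.016)&(np.linalg.norm(dd-h[:,None]*n,axis=1)<.045)]
ab=np.c_[(B-g)@xw,(B-g)@yw]; print(len(B),cv2.minAreaRect((ab*1000).astype(np.float32)))
w,V=np.linalg.eigh(np.cov(ab.T)); v=V[:,1]*np.sign(V[1,1]); print(np.degrees(np.arctan2(-v[0],v[1])),ab.mean(0))
for d in (-.043,.02): print(cmd(g+d*n,21.6))
E
```

```text
28.075 [0.56210053 0.05465115 0.17173004] 0.051368015836165334 [ 0.01  0.   -0.   -0.04 -0.01  0.01  0.01]
{'xy': [330.1, 197.1], 'score': 0.96} [0.59954337 0.05304306 0.0903    ]
975 ((-0.4360227584838867, 0.5301551818847656), (14.249664306640625, 55.43912887573242), 21.468109130859375)
21.173504629809702 [-0.00120067  0.00179142]
(array([  55.7,   -4.7, -121. ]), array([-0.1,  0. , -0.1]))
(array([ 29.1,  -3.3, -63.9]), array([-0.1,  0. , -0.1]))
```

View pics/w15.png

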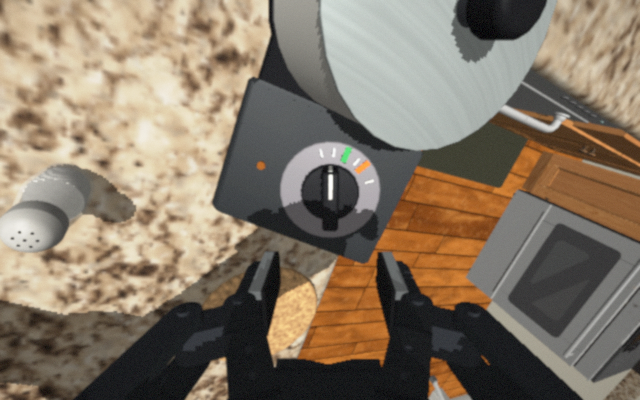

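The bar lines up with the jaws, centred at (330,190) in the wrist view. Approaching along the dial axis.

Emit:
move_arm(rows=[{"angular":[0,0,0],"linear":[10,-1,-20],"fingers":0.6},{"angular":[0,0,0],"linear":[25,-3,-53],"fingers":0.6},{"angular":[0,0,0],"linear":[40,-4,-87],"fingers":0.6},{"angular":[0,0,0],"linear":[52,-5,-113],"fingers":0.6},{"angular":[0,0,0],"linear":[54,-5,-118],"fingers":0.6}])

```text
clock: 28.75
ee_pos: [0.6178, 0.0501, 0.0531]
ee_rot: [2.973, -0.404, 0.356]
force: [-0.2, 0.3, 0.5]
width: 0.051
```

```bash
python3 - <<'E'
from dial import *
f=eyes.grab_frame('wrist'); save(f,'w16')
g=np.array([.6004,.0508,.0903])
s=robot.get_state(); print(s['clock'],s['ee_pos'],s['width'],s['force'],s['q'])
print(cmd(g-.043*n,21.6)); e=s['ee_pos']-g; print('axis off',e@n,e@xw,e@yw)
E
```

```text
28.8 [0.6176811  0.05023243 0.05357323] 0.05124198631222132 [-0.20704977 -0.2796406  -0.27033361] [ 0.07512665  0.43634206 -0.37285431  2.13369596  1.03090723  0.31945369
 -0.85871743]
(array([ 0.9, -0.4, -2.2]), array([-0.1, -0. , -0.1]))
axis off -0.04059107087490663 0.00014488797284794216 0.0003979748793081641
```

View pics/w16.png

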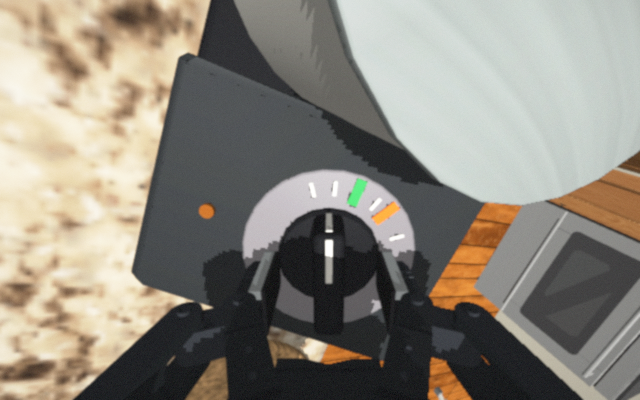

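Emit:
move_arm(newtons=30, rows=[{"angular":[0,0,0],"linear":[1,0,-2],"fingers":0},{"angular":[0,0,0],"linear":[1,0,-2],"fingers":0},{"angular":[0,0,0],"linear":[1,0,-2],"fingers":0},{"angular":[0,0,0],"linear":[1,0,-2],"fingers":0}])

```text
clock: 29.3
ee_pos: [0.6186, 0.0502, 0.0526]
ee_rot: [2.973, -0.405, 0.356]
force: [-5.6, -0.4, 6.9]
width: 0.0147
```

Emit:
move_arm(rows=[{"angular":[3.4,-0.2,-7.2],"linear":[0,0,0],"fingers":0},{"angular":[6.8,-0.4,-14.5],"linear":[0,0,0],"fingers":0},{"angular":[10.1,-0.6,-21.8],"linear":[0,0,0],"fingers":0},{"angular":[13.5,-0.8,-29],"linear":[0,0,0],"fingers":0},{"angular":[16.9,-0.9,-36.3],"linear":[0,0,0],"fingers":0}])

```text
clock: 29.92
ee_pos: [0.6189, 0.0501, 0.0528]
ee_rot: [-2.991, -0.413, -0.414]
force: [3.2, 0.3, -6.6]
width: 0.0146
```

```bash
cat >> dial.py <<'E'
def toolphi():
    s=robot.get_state(); u=rot(s['ee_rot'])[:,0]; return np.degrees(np.arctan2(u@yw,u@xw))
E
python3 - <<'E'
from dial import *
s=robot.get_state(); print(s['clock'],toolphi(),s['q'],s['force'],s['torque'],s['ee_pos'],s['width'])
f=eyes.grab_frame('wrist'); cv2.imwrite('pics/w17.png',cv2.resize(f['image'][120:350,200:460],None,fx=2.5,fy=2.5)[:,:,::-1])
E
```

```text
29.925 -18.717799909733483 [-0.05782772  0.42077505 -0.2105406   2.14155213  0.91211281  0.25995345
 -1.46552779] [ 3.21769518  0.2651634  -6.60313559] [0.04301705 0.24960824 0.01196198] [0.61893947 0.050108   0.05284743] 0.014591929809170723
```

View pics/w17.png

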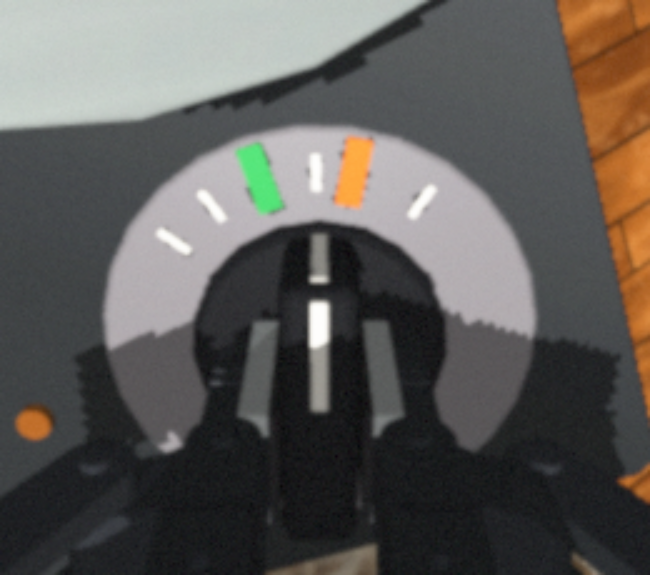

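Emit:
move_arm(rows=[{"angular":[3,-0.2,-6.3],"linear":[0,0,0],"fingers":0},{"angular":[5.9,-0.3,-12.7],"linear":[0,0,0],"fingers":0},{"angular":[8.9,-0.5,-19],"linear":[0,0,0],"fingers":0},{"angular":[8.9,-0.5,-19],"linear":[0,0,0],"fingers":0}])

```text
clock: 30.48
ee_pos: [0.6191, 0.0499, 0.0529]
ee_rot: [-2.848, -0.331, -0.802]
force: [4.2, -0.6, -6.0]
width: 0.0146
```

```bash
python3 - <<'E'
from dial import *
s=robot.get_state(); print(s['clock'],toolphi(),s['q'],s['force'],s['ee_pos'],s['width'])
f=eyes.grab_frame('wrist'); cv2.imwrite('pics/w18.png',cv2.resize(f['image'][120:350,200:460],None,fx=2.5,fy=2.5)[:,:,::-1])
E
```

```text
30.475 -39.951670485332585 [-0.1315921   0.41458654 -0.1205204   2.14667984  0.8214517   0.22996749
 -1.75633032] [ 4.17072884 -0.55031823 -6.0364831 ] [0.61910945 0.04992966 0.05293005] 0.014551453214919553
```

View pics/w18.png

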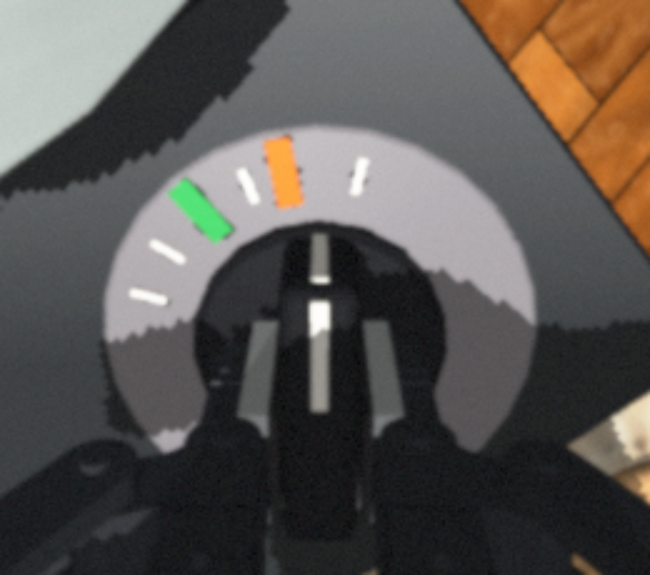

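The pointer is now past the orange mark, which sits left of it at (283,172). Turning back to green.

Emit:
move_arm(rows=[{"angular":[-3.8,0.2,8.2],"linear":[0,0,0],"fingers":0},{"angular":[-7.6,0.4,16.3],"linear":[0,0,0],"fingers":0},{"angular":[-11.4,0.6,24.5],"linear":[0,0,0],"fingers":0},{"angular":[-15.2,0.9,32.6],"linear":[0,0,0],"fingers":0},{"angular":[-16.9,0.9,36.3],"linear":[0,0,0],"fingers":0}])

```text
clock: 31.15
ee_pos: [0.6188, 0.0502, 0.0528]
ee_rot: [3.14, -0.437, -0.044]
force: [1.5, 1.9, -5.5]
width: 0.0144
```

Emit:
move_arm(rows=[{"angular":[0,0,0],"linear":[0,0,0],"fingers":0}])

```text
clock: 31.28
ee_pos: [0.6188, 0.0502, 0.0528]
ee_rot: [3.139, -0.437, -0.041]
force: [2.1, 0.8, -5.5]
width: 0.0147
```

```bash
python3 - <<'E'
from dial import *
s=robot.get_state(); print(s['clock'],toolphi(),s['q'],s['force'],s['ee_pos'],s['width'])
f=eyes.grab_frame('wrist'); cv2.imwrite('pics/w19.png',cv2.resize(f['image'][120:350,200:460],None,fx=2.5,fy=2.5)[:,:,::-1])
hsv=cv2.cvtColor(f['image'],cv2.COLOR_RGB2HSV); m=(hsv[:,:,0]>50)&(hsv[:,:,0]<80)&(hsv[:,:,1]>110)
m[:120]=0;m[350:]=0;m[:,:200]=0;m[:,460:]=0
v,u=np.nonzero(m); p=np.median(cloud(f,m),0); g=np.array([.6004,.0508,.0903])
# intersect with panel plane+~7mm disc
print(len(u),u.mean(),v.mean(),p,'green phi',np.degrees(np.arctan2(-(p-g)@xw,(p-g)@yw)))
E
```

```text
31.275 0.7503932115118204 [ 0.01895897  0.42977672 -0.30218775  2.13694411  0.98607817  0.28956823
 -1.1862837 ] [ 2.06434667  0.84519336 -5.46144254] [0.61877181 0.05022282 0.05275261] 0.014739918418455195
268 328.9813432835821 187.27985074626866 [0.6127277  0.09043616 0.06869413] green phi -0.027009977351918808
```

View pics/w19.png

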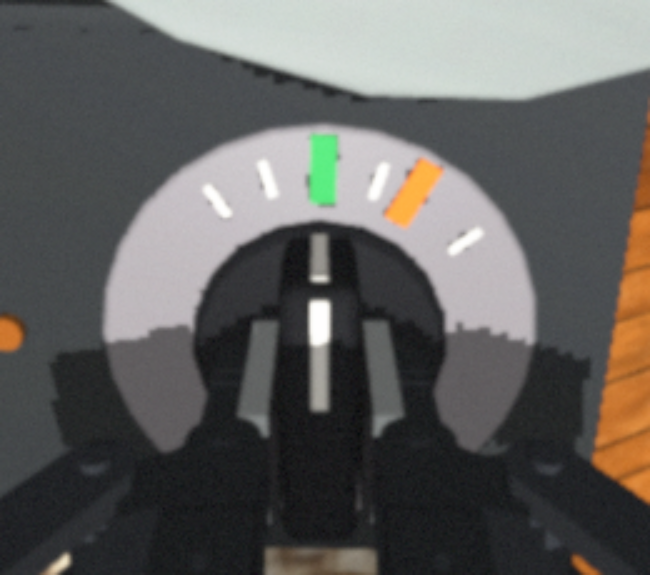

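The pointer is on green to within about 1°. Releasing and retreating along the axis.

Emit:
move_arm(rows=[{"angular":[0,0,0],"linear":[0,0,0],"fingers":0.6},{"angular":[0,0,0],"linear":[0,0,0],"fingers":0.6},{"angular":[0,0,0],"linear":[0,0,0],"fingers":0.6},{"angular":[0,0,0],"linear":[-8,0,18],"fingers":0.6},{"angular":[0,0,0],"linear":[-29,2,63],"fingers":0.6}])

```text
clock: 31.95
ee_pos: [0.5887, 0.0521, 0.1147]
ee_rot: [3.139, -0.434, -0.042]
force: [0.3, -0.6, 1.4]
width: 0.051
```

Emit:
move_arm(rows=[{"angular":[0,0,0],"linear":[-20,1,45],"fingers":0.6},{"angular":[0,0,0],"linear":[-45,2,95],"fingers":0.6},{"angular":[0,0,0],"linear":[-90,-30,125],"fingers":0.6},{"angular":[0,0,0],"linear":[-130,-70,140],"fingers":0.6},{"angular":[0,0,0],"linear":[-150,-110,145],"fingers":0.6}])

```text
clock: 32.58
ee_pos: [0.4378, -0.0586, 0.2614]
ee_rot: [3.138, -0.437, -0.041]
force: [0.8, -1.1, 0.1]
width: 0.0512
```

```bash
python3 - <<'E'
from dial import *
s=robot.get_state(); print(s['clock'],s['ee_pos'],s['force'],s['width'])
f=eyes.grab_frame('side'); cv2.imwrite('pics/s20.png',cv2.resize(f['image'][90:280,180:430],None,fx=3,fy=3)[:,:,::-1])
t=eyes.grab_frame('top'); cv2.imwrite('pics/t20.png',cv2.resize(t['image'][110:280,170:410],None,fx=3.2,fy=3.2)[:,:,::-1])
C=cloud(t); P=C[(np.hypot(C[:,0]-.61,C[:,1]-.21)<.12)&(C[:,2]>.13)&(C[:,2]<.2)]; print(len(P),cv2.minEnclosingCircle(P[:,:2].astype(np.float32)),P.max(0))
r=np.hypot(P[:,0]-.6095,P[:,1]-.2097); q=P[(r<.088)&(r>.03)&(P[:,2]<.16)]; print(np.linalg.lstsq(np.c_[q[:,:2]-[.6095,.2097],np.ones(len(q))],q[:,2],rcond=None)[0])
g=np.array([.6004,.0508,.0903])
for nm,ff in (('top',t),('side',f)):
    C=cloud(ff); dd=C-g; h=dd@n; B=C[(h>.0)&(h<.018)&(np.linalg.norm(dd-h[:,None]*n,axis=1)<.035)]
    if len(B)>8:
        ab=np.c_[(B-g)@xw,(B-g)@yw]; w,V=np.linalg.eigh(np.cov(ab.T)); v=V[:,1]*np.sign(V[1,1]); print(nm,len(B),'phi',np.degrees(np.arctan2(-v[0],v[1])))
w=eyes.grab_frame('wrist'); save(w,'w20')
E
```

```text
32.575 [ 0.43777689 -0.05861432  0.26137642] [ 0.75410321 -1.08700249  0.09245837] 0.051174541566912514
2384 ((0.6095905303955078, 0.20968110859394073), 0.09209594875574112) [0.69977546 0.30132163 0.19525509]
[ 0.00088807 -0.00270522  0.14400315]
top 76 phi -1.1228695177914265
side 65 phi 1.9188104886145603
```

View pics/s20.png

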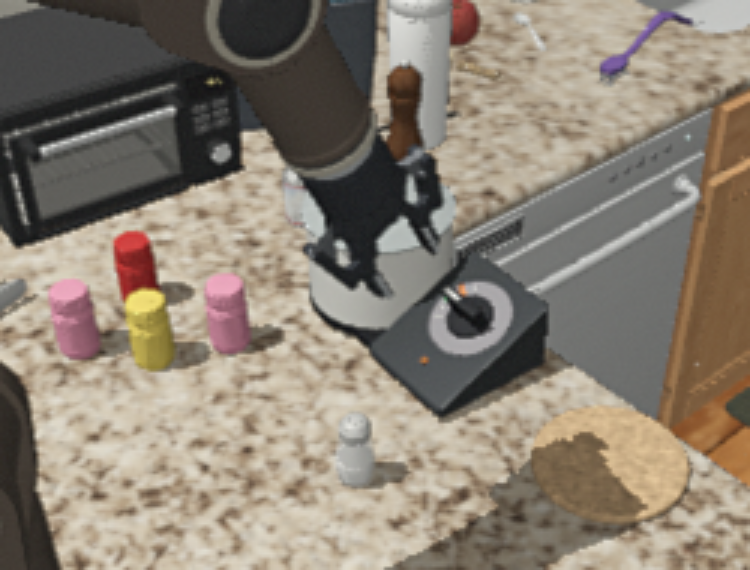

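View pics/t20.png

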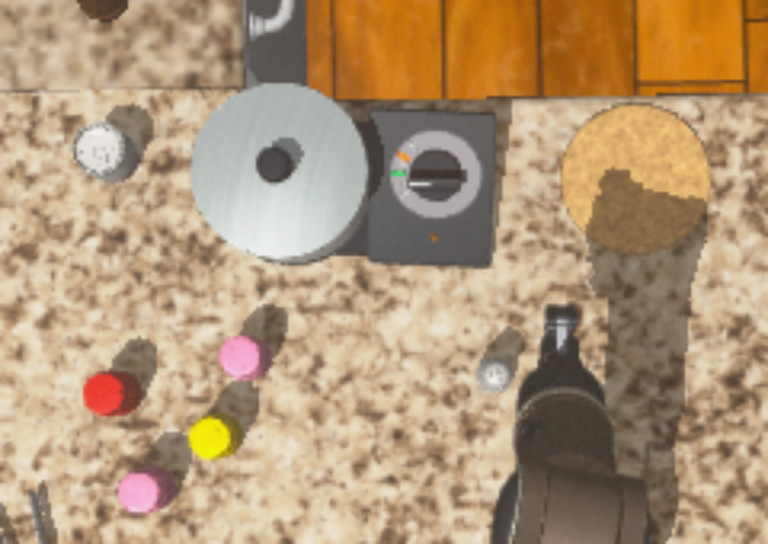

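View pics/w20.png

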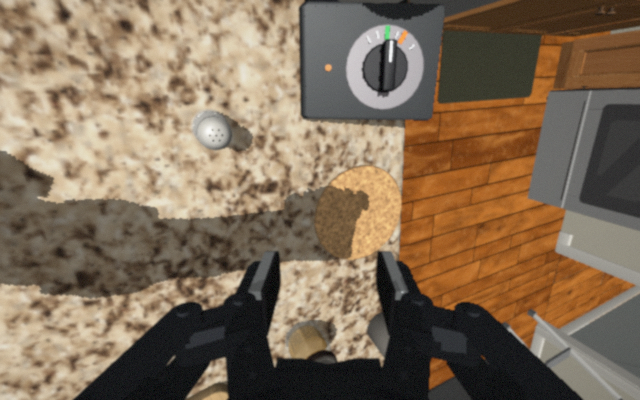

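The lid is level: slope under 0.3°, dome height the same as at the start, centred at (0.6096, 0.2097). The dial points at green, the other things are where they were, and the arm is clear. Handing in.

```bash
python3 - <<'E'
from rig import workorder
print(workorder.sign_off())
E
```

```text
the job is handed in; nothing more can be done
None
```

The job is done and handed in at about 33 s of the 72 s allowed. I lifted the lid onto the middle of the cork mat, stood the brown jar with the blue cap in the warmer, and put the lid back. Then I turned the dial about 11° past the orange mark and back to green.

**Last checks**
- **Lid:** it is centred on the tub to within about 1 mm and tilted less than 0.3°. It sits at the same height as before I lifted it, and it touched down where a fully home lid should.
- **Jar:** it stood upright near the centre of the tub, with its cap top at z 0.112 (0.113 expected). I last saw it just before the lid went back on.
- **Dial:** with the fingers still on it, the bar read about 0.8° from green. After I let go, the top view read −1.1° and the side view +1.9°, and the pictures show the pointer on green.
- **Other things:** the salt shaker, the small tin and the red, pink and yellow jars look unmoved. I did not look closely at the honey jar and tumbler again, but the arm only passed that area at the start, well above them.

**What disagreed or failed**
- **Fingertips short of the TCP:** the real fingertips are about 30 mm short of the reported TCP. Because of that, the first try at the knob closed on top of it, pressing with about 16 N. The lid did not move. I measured the offset with the wrist and side cameras and allowed for it in every later grasp.
- **Dial start angle:** the dial started at roughly 0.2 rad rather than near 0.

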